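Latch the fuse drawer shut

TASK

Shut the fuse chest: push its drawer in, hook the draw latch's steel loop over the keeper on top of the drawer front, then press the latch lever down past centre onto its rest and bed it there with a steady 10 to 25 N for a second before letting go. Keep to a light hand: never over 25 N on the drawer or the lever, only a few newtons when drawing the loop against the keeper, and leave the other things on the counter where they are.

Things in the scene. Friction and masses are not known exactly. Their poses are not given: they have to be found in the camera images.
- chest: Grey steel chest fixed to the counter, 200 deep (x) x 240 wide (y) x 110 tall mm, origin at the centre of its underside. Its x points from the drawer front to the back, z up. The draw latch is in the middle (y = 0) of its flat top, at the drawer end, and works in the chest's x-z plane.
- drawer (a joint): How far the drawer stands open, m; 0 = home at its stop. It slides out along the chest's -x, friction about 2 N. Its plain boxed front is 28 deep (x) x 236 wide (y) x 100 tall mm, from 8 to 108 mm above the counter; push it beside the middle, where loop and tab hang over it.
- drawer_front (a point): Middle of the outer face of the drawer front, 60 mm above the counter. With the drawer home it lies at -128 mm on the chest's x axis.
- front_top (a point): Middle of the top of the drawer front (108 mm up). The keeper stands here: a steel hook 24 wide (y), with an upright 4 mm thick and on it a lip 4 mm thick, top 14.5 mm above the chest's top, that overhangs the upright's outer (-x) face by 4 mm. Under the lip is a 10.5 mm high gap down to a base plate, level with the chest's top, for the loop's crossbar.
- keeper_mark (a point): Where the crossbar's centre sits when hooked (3 mm outside the upright's face, 7 mm above the chest's top) IF the keeper is at the middle of its adjusting slots. It is screwed down up to 5 mm off that, either way along chest x (not given), so the seat must be felt. The crossbar comes down on the outer (-x) side past the lip, then is drawn back (+x) under the lip against the upright.
- lever (a joint): Latch lever angle, rad: 0 = flat along chest +x; grows as it opens, 1.57 = upright, more = leaning to the keeper, stop at 2.4. It turns about lever_pivot on an axis along chest y and stays where left while the loop is slack (friction 0.04 Nm). A steel plate 30 wide, 4 thick, reaching 61 mm from the pivot; at 0 its upper face is 8 mm above the pivot. Closed it reads 0 to 0.1, see rest.
- lever_pivot (a point): Axis of the lever, 14 mm above the chest's top, at -63 mm on the chest's x axis. The loop is hinged on the lever 18 mm from here (2 mm below the pivot when flat). Closing with the loop hooked needs a push of up to about 14 N near the lever's end, most at 0.7 to 1 rad, differing with the keeper's setting; below about 0.2 rad it is past centre.
- lever_tip (a point): On the lever's pressing face (upper when flat, towards the keeper when it stands up), 56 mm along the lever from the pivot and 8 mm off its line; a 5 mm curb stands on this face at the very end, from 57 mm on.
- loop_bar (a point): Centre of the loop's crossbar, a steel rod 6 thick, 38 long along chest y, 60.6 mm from the loop's hinge on the lever, joined to it by two rods at y = +-19 mm that are sprung (7 N per mm of stretch, up to 14 mm). The loop turns about the hinge (axis along chest y) and stays where left (0.04 Nm). The frame's -x points from hinge to crossbar, z along the tab.
- tab_grip (a point): Grip point of the loop's upright finger tab, 8 thick (10 at its dark sleeve) x 12 mm wide along chest y, its top 41 mm from the crossbar along the loop's z. Pinch it across the 12 mm. This point lies 28 mm above and 9 mm outside (-x) the crossbar's centre in the frame of loop_bar, same axes. Moving the tab in the chest's x-z plane moves loop and lever together.
- rest (a point): Middle of the latch's base plate where a 10 mm screw pin stands, 44 mm behind the pivot (chest +x): the rest on which the closed lever beds. It is screwed 0 to 4 mm higher (not given) than where it meets the lever at 0 rad, so the lever ends at 0 to 0.1 rad and the hard stop must be felt: it is rigid, and the push rises steeply with depth. This point is 3 mm above the chest's top.
- knob: Bystander: black tuning knob, 42 mm wide, 28 mm high, origin under its centre.
- flyback: Bystander: grey flyback transformer, 56 x 40 x 58 mm, origin under its centre.
- spool: Bystander: tin solder spool standing on end, 56 mm wide, 44 mm high, origin under its centre.

How it is judged:
On the way, in this order (a step that is already met when the one before it is completed fails the run):
1. the loop's crossbar is hooked under the keeper's lip while the lever is still up (x of loop_bar in the frame of keeper_mark between -0.008 and 0.007 m and z of loop_bar in the frame of keeper_mark between -0.007 and 0.005 m and value of joint lever above 0.6 rad), for 0.2 s.
2. the lever is down on its rest and bedded there with a steady push of at least 8 N (value of joint lever below 0.13 rad and (contact force between the fingers and lever_plate above 8 N or contact force between the fingers and lever_curb above 8 N)), for 0.5 s.
At the end, for the whole second after the job is handed in: The drawer is home (within 4 mm), the loop's crossbar is under the keeper's lip (within 8 mm of the keeper mark along the chest, within 7 mm in height), and the lever lies down on its rest (under 0.13 rad), still, staying there by itself (value of joint lever below 0.13 rad and value of joint drawer below 0.004 m and x of loop_bar in the frame of keeper_mark between -0.008 and 0.007 m and z of loop_bar in the frame of keeper_mark between -0.007 and 0.005 m and velocity of joint lever between -0.1 and 0.1 rad/s); the robot touches nothing.
It fails at once if the lever was pushed with more than 30 N (contact force between the fingers and lever_plate above 30 N or contact force between the fingers and lever_curb above 30 N).
It fails at once if the drawer was pushed with more than 30 N (contact force between the fingers and drawer above 30 N).
It fails at once if the loop was forced against the keeper by the hand that holds it (over 25 N) (contact force between loop and keeper above 25 N and contact force between the fingers and loop above 1 N).
It fails at once if a bystander was disturbed (moved more than 20 mm) (distance of any of knob, flyback, spool from where it was at the start of the episode above 0.02 m).
It also fails if it takes over 72 s, if anything falls off the work surface, if the arm or the gripper's body presses on something with over 40 N, if the wrist force passes 120 N, or if a joint passes its speed limit or range.

ROBOT

A 6-joint arm with a two-finger parallel gripper is mounted at the origin on the work surface. World frame = base frame: x ahead of the robot, y to its left, z up, the work surface at z = 0. Lengths are in m, angles in rad, forces in N, time in s.
With the tool pointing down it reaches from about 0.3 to 0.875 m from the base axis. Payload 4.2 kg.
Tool frame: the origin (TCP) lies at the very end of the fingers, on their centre line; the grasp point (between the pads) lies robot.pinch_z behind it (robot.pinch_z is the distance from the TCP to the grasp point, in m); x points along the fingers, y is the direction in which the jaws open and shut, and the axes are right-handed (so a half turn about x gives the same grasp; the last joint's range is limited). The gripper opens to 85 mm and grips with 20 to 120 N. Pads are 22 mm wide; open, the fingers measure 114 mm over their backs; the gripper's body (76 mm by 85 mm) begins 54 mm behind the grasp point. The pads swing forward as they close: fully open they stand 13 mm farther back than shut.
Start: joints at [1.17, 0.32, 1.565, -0, 1.257, -0.02], TCP at [0.214, 0.534, 0.231] pointing down, gripper open.
Joint ranges: [-3.11, 3.11], [-0.84, 2.01], [0.21, 2.61], [-1.34, 4.49], [0.05, 2.63], [-2.56, 2.56]. Speed limits (rad/s): [2.57, 2.57, 3.14, 3.14, 3.14, 3.14].

INTERFACE

Orientations are given as a rotation vector (axis times angle).
In Python, from rig import robot gives the robot as it stands. The module is installed in compiled form; this text tells all that it offers.
- The arm moves only by the tool servo_tool, never from a script. Its argument "increments" is a list of rows, each a list of 2 entries, a list of its own where there are three numbers: the shift along the world's x, y, z in m, then the turn, a rotation vector about the world's x, y, z in rad. In form: [[[x, y, z], [ax, ay, az]], ...]. A call has 1 to 5 rows; each row is the pose to reach, as a shift and turn from the pose measured when the call began; what a row does not reach only later rows make up. A row lasts 1/12 s, in which the tool goes at most 41.7 mm and 7.16 degrees, less where a joint would pass 70% of its speed; a pose out of reach is approached as far as the arm can. A call with a gripper value outside its range is refused whole. "grip" is the closure, from 0 (fully open) to 1 (shut), set as the call begins (left out, the last holds). The fingers move at their own pace and stop on an object; the grip force is fixed at half the most. Time passes only in rows, so rows that repeat a pose let the fingers close. It gives the time, the measured TCP pose, the force and the opening at its end, in the units of the state.
- robot.read_state(): the state, without advancing time (a new reading comes with each control period).
- robot.snapshot(name): name is "side" or "top" or "wrist"; returns a dict with "frame" (420x560x3 uint8, red, green, blue), "range_z" (420x560 float32, m along the optical axis (not along the pixel's ray), 0 where there is no reading), "mtx" (3x3 intrinsics, pixels), "origin" and "rotation" of the camera in the world; the wrist camera has in their place "mount" (4x4, takes a point from camera to tool coordinates, whose origin is the TCP and whose axes are the tool frame's). Camera axes: x right, y down, z forward; pixel columns grow to the right and rows downward; lengths in m; the calibration is good to about 2 mm. The wrist camera is an equidistant fisheye: a pixel r from the principal point sees the ray r / f radians off the axis. A picture is of the moment at which its call begins: read the wrist's pose just before it.
- robot.job_done(): hands the job in, once; it reports no verdict.
The state is a dict: "time": time; "joint_positions": joint angles; "dq": joint speeds; "joint_efforts": joint torques, N m; "eef_pos": TCP position; "eef_rot": TCP orientation; "wrist_force": force on the tool from outside, world axes, zero at the start; "wrist_torque": the same for the moment, N m; "gripper_width": finger opening in m.
Only numpy, scipy, OpenCV 4.12 (cv2) and the standard library are available. Lean on these libraries where they do the work, as an engineer would, in place of code of your own. Each camera call takes 0.05 s, during which the arm holds its last target.

## Working session

There is one attempt and no reset: what is moved stays moved. The work goes in short steps, Python scripts to look and compute and a tool call to move; the robot and the scene stay as the last step left them, time stands still between calls to the robot, and variables do not carry over. Pictures are saved under pics/ and viewed, and the job is handed in when it is done.

Besides the shell and the picture viewer there is one more tool, called after "Call:" in YAML: its name, and indented under it one key for each argument. servo_tool: Moves the arm, as the interface text tells. Its arguments: {"type":"object","properties":{"increments":{"type":"array","items":{"type":"array"}},"grip":{"type":"number"}},"required":["increments"]}

```bash
ls; mkdir -p pics; python3 - <<'E'
from rig import robot
import cv2,numpy as np
s=robot.read_state()
for k,v in s.items(): print(k,np.round(v,4))
print(robot.pinch_z)
for n in ["side","top","wrist"]:
    d=robot.snapshot(n); cv2.imwrite(f"pics/{n}0.png",d["frame"][:,:,::-1]); np.savez(f"pics/{n}0.npz",**d)
    print(n,d["mtx"].tolist(),[ (k,np.round(d[k],4).tolist()) for k in d if k in("origin","rotation","mount")])
E
```

```text
pics
time 0.0
joint_positions [ 1.17    0.3203  1.5657 -0.      1.2574 -0.02  ]
dq [ 0.0005 -0.0012 -0.0001 -0.0007  0.0003  0.0021]
joint_efforts [-9.00000e-04 -4.15513e+01 -2.34161e+01 -2.00000e-04  8.00000e-03
 -0.00000e+00]
eef_pos [0.2135 0.5334 0.2305]
eef_rot [ 0.2974  1.5504 -0.3002]
wrist_force [-0.4553 -0.6048  0.37  ]
wrist_torque [ 0.0019  0.0067 -0.067 ]
gripper_width 0.0854
0.0187
side [[445.3886194847794, 0.0, 275.40899524421184], [0.0, 445.3886194847794, 213.95033873778584], [0.0, 0.0, 1.0]] [('origin', [0.4421, 0.8044, 0.7771]), ('rotation', [-0.3077, 2.7293, -1.267])]
top [[430.1579727717326, 0.0, 274.88152358031795], [0.0, 430.1579727717326, 209.57763667520447], [0.0, 0.0, 1.0]] [('origin', [0.477, 0.0476, 1.0254]), ('rotation', [-2.1689, 2.0486, -0.2064])]
wrist [[325.19226210127806, 0.0, 285.132506110343], [0.0, 325.19226210127806, 209.80855248452886], [0.0, 0.0, 1.0]] [('mount', [[0.001, -0.2781, 0.9606, -0.142], [1.0, 0.0006, -0.0008, -0.0009], [-0.0004, 0.9606, 0.2781, -0.0704], [0.0, 0.0, 0.0, 1.0]])]
```

View pics/side0.png

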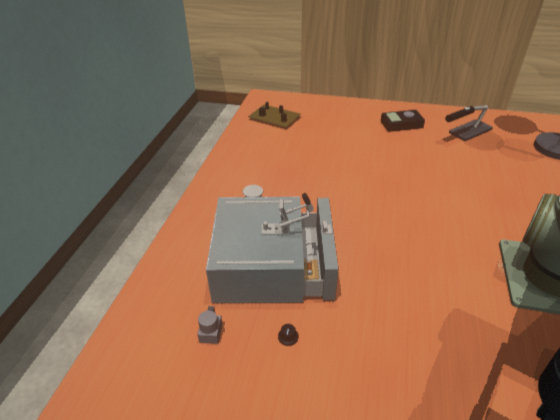

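View pics/top0.png

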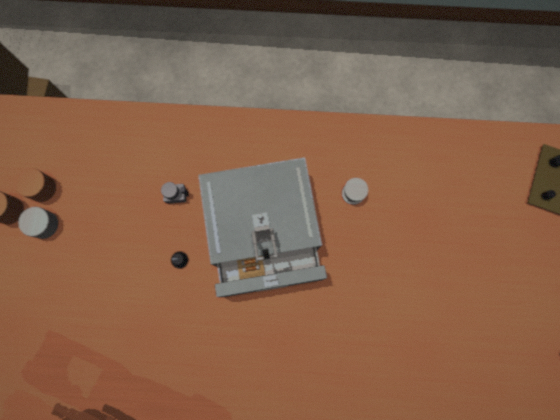

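View pics/wrist0.png

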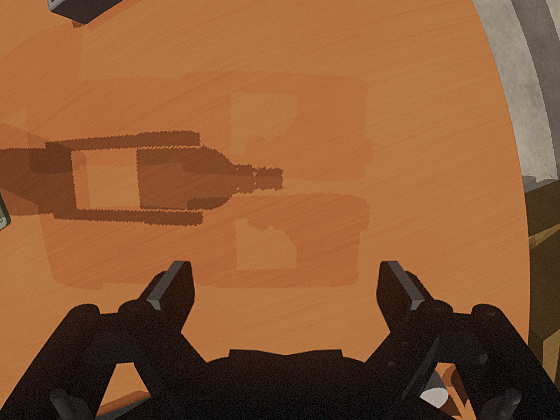

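```bash
cat > h.py <<'E'
import numpy as np, cv2
from scipy.spatial.transform import Rotation as R
def cloud(d):
    h,w=d["range_z"].shape; K=d["mtx"]; u,v=np.meshgrid(np.arange(w),np.arange(h)); z=d["range_z"]
    P=np.stack([(u-K[0,2])/K[0,0]*z,(v-K[1,2])/K[1,1]*z,z],-1)
    return P@R.from_rotvec(d["rotation"]).as_matrix().T+d["origin"]
def fitc(P,lo,hi):
    m=(P[...,2]>lo)&(P[...,2]<hi)
    n,l,st,c=cv2.connectedComponentsWithStats(m.astype(np.uint8))
    out=[]
    for i in range(1,n):
        if st[i,4]>30: out.append((st[i].tolist(),cv2.minAreaRect(P[l==i][:,:2].astype(np.float32)*1000), np.median(P[l==i],0).round(4)))
    return out
E
python3 - <<'E'
from h import *
for n in ["top","side"]:
    d=np.load(f"pics/{n}0.npz"); P=cloud(d)
    print(n)
    for lo,hi in [(0.1,0.117),(0.118,0.2),(0.02,0.065)]:
        print(lo)
        for o in fitc(P,lo,hi): print(o)
    f=d["frame"]; 
    x0,y0,x1,y1=(190,150,340,300) if n=="top" else (200,180,345,310)
    cv2.imwrite(f"pics/{n}0z.png",cv2.resize(f[y0:y1,x0:x1,::-1],None,fx=5 if n=="side" else 4,fy=5 if n=="side" else 4,interpolation=cv2.INTER_CUBIC)[:600,:800])
E
```

```text
top
0.1
([198, 157, 123, 107, 9256], ((666.21435546875, 98.056884765625), (201.1217803955078, 240.46730041503906), 12.987351417541504), array([0.6691, 0.1053, 0.1087]))
([256, 238, 18, 18, 197], ((584.6817016601562, 79.71966552734375), (33.2373161315918, 33.82543182373047), 12.303243637084961), array([0.5862, 0.0808, 0.1089]))
([215, 265, 111, 32, 1449], ((513.9329223632812, 63.094581604003906), (28.123857498168945, 235.95252990722656), 12.907415390014648), array([0.5128, 0.0629, 0.1069]))
0.118
([251, 225, 26, 39, 478], ((581.3040161132812, 78.97412109375), (73.98269653320312, 46.11193084716797), 12.290840148925781), array([0.6001, 0.0805, 0.1589]))
([264, 275, 12, 6, 46], ((519.1163330078125, 64.33353424072266), (7.738163471221924, 23.44428253173828), 12.315367698669434), array([0.5188, 0.0644, 0.1234]))
0.02
([550, 155, 10, 12, 84], ((842.3213500976562, -605.3536987304688), (22.847915649414062, 14.805414199829102), 4.0593085289001465), array([ 0.8413, -0.6041,  0.0349]))
([14, 168, 38, 32, 922], ((711.27490234375, 639.10107421875), (70.25119018554688, 67.75016021728516), 54.136436
[... 4865 characters left out ...]
900979995727539), array([ 0.743 , -0.123 ,  0.0448]))
([209, 212, 128, 87, 2346], ((635.5562133789062, 95.74497985839844), (269.55810546875, 234.8922576904297), 14.758009910583496), array([0.5718, 0.1947, 0.0397]))
([524, 252, 36, 42, 638], ((49.17327880859375, 28.13802146911621), (27.670448303222656, 102.67012023925781), 30.825624465942383), array([0.0497, 0.0438, 0.0408]))
([198, 306, 24, 33, 584], ((713.3673706054688, 305.23980712890625), (39.462398529052734, 58.8760986328125), 7.095391273498535), array([0.7089, 0.3202, 0.0503]))
([281, 323, 15, 15, 175], ((556.3756713867188, 284.2760925292969), (29.26242446899414, 28.703536987304688), 52.894100189208984), array([0.5559, 0.286 , 0.028 ]))
```

View pics/top0z.png

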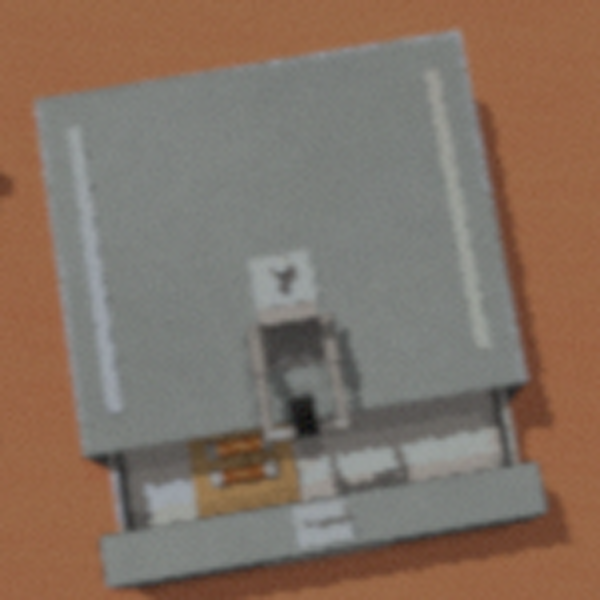

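View pics/side0z.png

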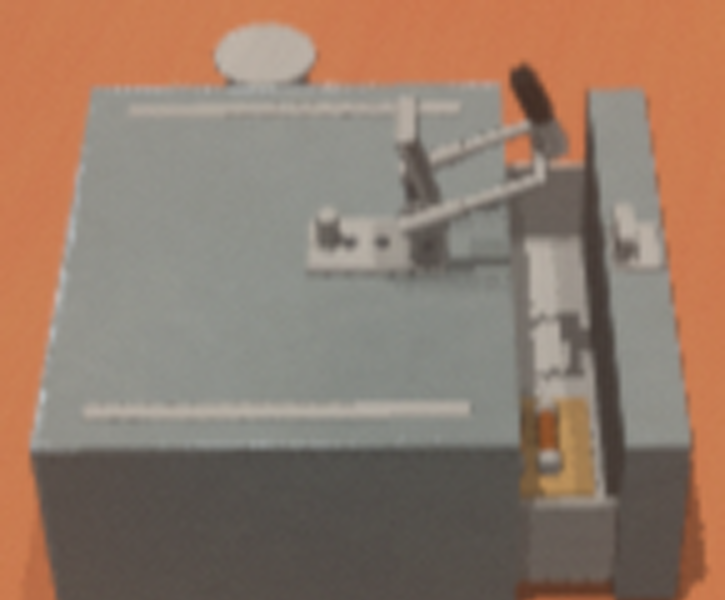

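```bash
cat >> h.py <<'E'
C=np.array([0.6666,0.0973,0.0]); YAW=np.radians(13.0)
RC=R.from_euler('z',YAW).as_matrix()
def toC(p): return (np.asarray(p)-C)@RC
def toW(p): return np.asarray(p)@RC.T+C
def plot(P,F,fn,ylim=.03,x0=-180,x1=0,z0=95,z1=190,s=5):
    # chest x-z scatter coloured
    q=toC(P).reshape(-1,3)*1000; c=F.reshape(-1,3)
    m=(abs(q[:,1])<ylim*1000)&(q[:,0]>x0)&(q[:,0]<x1)&(q[:,2]>z0)&(q[:,2]<z1)
    im=np.full(((z1-z0)*s,(x1-x0)*s,3),255,np.uint8)
    for g in range(int(np.ceil(x0/10)*10),x1,10): cv2.line(im,((g-x0)*s,0),((g-x0)*s,im.shape[0]),(235,200,200) if g%50 else (255,100,100),1)
    for g in range(int(np.ceil(z0/10)*10),z1,10): cv2.line(im,(0,(z1-g)*s),(im.shape[1],(z1-g)*s),(235,200,200) if g%50 else (255,100,100),1)
    for a,b in zip(q[m],c[m]): cv2.circle(im,(int((a[0]-x0)*s),int((z1-a[2])*s)),2,b[::-1].tolist(),-1)
    cv2.imwrite(fn,im[:600,:])
E
python3 - <<'E'
from h import *
for n in ["top","side"]:
    d=np.load(f"pics/{n}0.npz"); plot(cloud(d),d["frame"],f"pics/{n}0xz.png",s=4)
E
python3 -c "
import cv2,numpy as np
cv2.imwrite('pics/xz.png',np.vstack([cv2.imread('pics/top0xz.png')[:300],cv2.imread('pics/side0xz.png')[:300]]))"
```

```text
(no output)
```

View pics/xz.png

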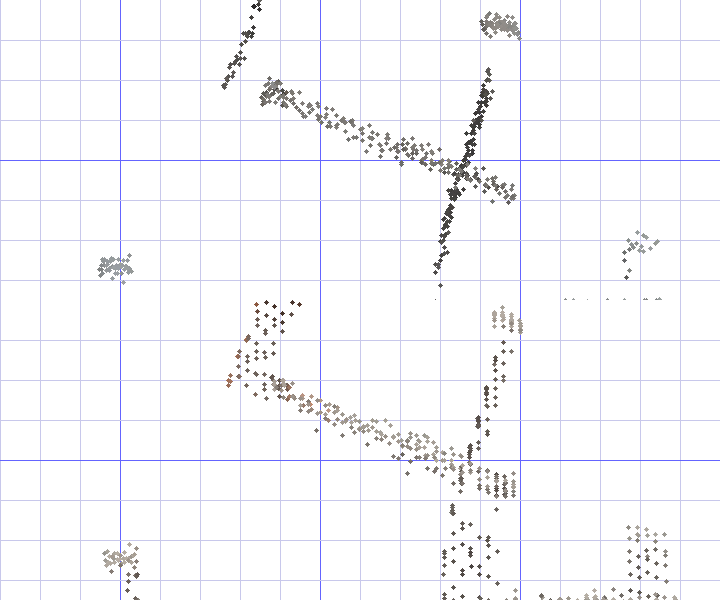

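```bash
cat >> h.py <<'E'
def tgt(px,py,pz,phi,sgn=1):
    """TCP target in chest frame mm, tilt phi deg (+ = points to chest +x). sgn: tool y = sgn*chest y"""
    f=np.radians(phi); x=np.array([np.sin(f),0,-np.cos(f)]); y=np.array([0,sgn,0.]); z=np.cross(x,y)
    return toW(np.array([px,py,pz])/1000), RC@np.stack([x,y,z],1)
def go(px,py,pz,phi,sgn=1,n=1):
    from rig import robot
    s=robot.read_state(); p,M=tgt(px,py,pz,phi,sgn)
    dp=p-s["eef_pos"]; dr=R.from_matrix(M@R.from_rotvec(s["eef_rot"]).as_matrix().T).as_rotvec()
    print("shift",dp.round(4).tolist(),"turn",dr.round(3).tolist(),"deg",np.degrees(np.linalg.norm(dr)).round(1))
def st():
    from rig import robot
    s=robot.read_state(); M=R.from_rotvec(s["eef_rot"]).as_matrix(); X=RC.T@M[:,0]
    print("t",round(float(s["time"]),2),"chest mm",(toC(s["eef_pos"])*1000).round(1).tolist(),"phi",np.degrees(np.arctan2(X[0],-X[2])).round(1),"toolx",X.round(3),"tooly",(RC.T@M[:,1]).round(3),"Fchest",(np.asarray(s["wrist_force"])@RC).round(2),"w",round(float(s["gripper_width"]),4))
E
python3 - <<'E'
from h import *
st()
go(-230,75,200,0,1); go(-230,75,200,0,-1); go(-230,75,60,0,1)
E
```

```text
t 0.15 chest mm [-343.3, 526.9, 230.7] phi -0.0 toolx [-0.001 -0.001 -1.   ] tooly [ 0.571  0.821 -0.001] Fchest [0.39 0.17 0.44] w 0.0852
shift [0.2121, -0.4148, -0.0307] turn [0.001, -0.0, 0.608] deg 34.8
shift [0.2121, -0.4148, -0.0307] turn [-0.0, -0.002, -2.534] deg 145.2
shift [0.2121, -0.4148, -0.1707] turn [0.001, -0.0, 0.608] deg 34.8
```

Call:
servo_tool:
  increments:
    - [[0.018, -0.035, 0], [0, 0, 0.05]]
    - [[0.036, -0.07, 0], [0, 0, 0.1]]
    - [[0.054, -0.105, 0], [0, 0, 0.15]]
    - [[0.072, -0.14, 0], [0, 0, 0.2]]
    - [[0.09, -0.175, 0], [0, 0, 0.25]]
  grip: 1

```text
time: 0.57
eef_pos: [0.3038, 0.3567, 0.2304]
eef_rot: [0.099, 1.569, -0.102]
wrist_force: [0.6, 0.1, 0.2]
gripper_width: 0.0253
```

Call:
servo_tool:
  increments:
    - [[0.018, -0.035, 0], [0, 0, 0.05]]
    - [[0.036, -0.07, 0], [0, 0, 0.1]]
    - [[0.054, -0.105, 0], [0, 0, 0.15]]
    - [[0.072, -0.14, 0], [0, 0, 0.2]]
    - [[0.09, -0.175, 0], [0, 0, 0.25]]

```text
time: 0.98
eef_pos: [0.3941, 0.1799, 0.2304]
eef_rot: [-0.1, 1.568, 0.097]
wrist_force: [-0.5, 0.8, -0.2]
gripper_width: -0.0004
```

```bash
python3 -c "
from h import *
st();go(-215,75,60,0)"
```

```text
t 0.98 chest mm [-247.0, 141.8, 230.4] phi -0.0 toolx [-0.    -0.002 -1.   ] tooly [ 0.101  0.995 -0.002] Fchest [-0.3   0.91 -0.17] w -0.0004
shift [0.0462, -0.0579, -0.1704] turn [0.002, 0.0, 0.102] deg 5.8
```

Call:
servo_tool:
  increments:
    - [[0.009, -0.012, -0.035], [0, 0, 0.02]]
    - [[0.018, -0.024, -0.07], [0, 0, 0.04]]
    - [[0.027, -0.036, -0.105], [0, 0, 0.06]]
    - [[0.036, -0.048, -0.14], [0, 0, 0.08]]
    - [[0.046, -0.058, -0.17], [0, 0, 0.1]]

```text
time: 1.4
eef_pos: [0.4393, 0.1206, 0.0584]
eef_rot: [-0.179, 1.565, 0.176]
wrist_force: [0.7, 0.3, 0.3]
gripper_width: -0.0
```

```bash
python3 -c "
from h import *
st()
from rig import robot
d=robot.snapshot('wrist'); cv2.imwrite('pics/w1.png',d['frame'][:,:,::-1]); np.savez('pics/w1.npz',**d)
print((RC@np.array([1,0,0])).round(4))"
```

```text
t 1.4 chest mm [-216.2, 73.9, 58.4] phi -0.1 toolx [-0.002 -0.002 -1.   ] tooly [ 0.001  1.    -0.002] Fchest [0.76 0.15 0.33] w -0.0
[0.9744 0.225  0.    ]
```

View pics/w1.png

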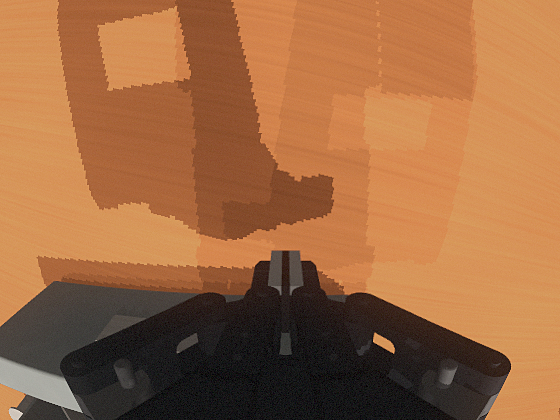

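Call:
servo_tool:
  increments:
    - [[0.014, 0.003, 0], [0, 0, 0]]
    - [[0.024, 0.0055, 0], [0, 0, 0]]
    - [[0.029, 0.0067, 0], [0, 0, 0]]
    - [[0.034, 0.0079, 0], [0, 0, 0]]
    - [[0.039, 0.009, 0], [0, 0, 0]]

```text
time: 1.87
eef_pos: [0.4768, 0.1282, 0.0546]
eef_rot: [-0.181, 1.573, 0.175]
wrist_force: [-2.5, -1.6, 0.2]
gripper_width: 0.0001
```

```bash
python3 -c "
from h import *
st()"
```

```text
t 1.87 chest mm [-178.0, 72.8, 54.6] phi -0.6 toolx [-0.01  -0.003 -1.   ] tooly [ 0.001  1.    -0.003] Fchest [-2.85 -1.    0.23] w 0.0001
```

Call:
servo_tool:
  increments:
    - [[0.006, 0.0014, 0.002], [0, 0, 0]]
    - [[0.012, 0.0028, 0.002], [0, 0, 0]]
    - [[0.018, 0.0042, 0.003], [0, 0, 0]]
    - [[0.024, 0.0055, 0.003], [0, 0, 0]]
    - [[0.029, 0.0067, 0.003], [0, 0, 0]]

```text
time: 2.28
eef_pos: [0.5068, 0.1353, 0.058]
eef_rot: [-0.181, 1.572, 0.175]
wrist_force: [-3.1, 0.1, 1.1]
gripper_width: 0.0
```

```bash
python3 -c "
from h import *
st()
from rig import robot
for n in ['side','top']:
  d=robot.snapshot(n);P=cloud(d)
  for o in fitc(P,.1,.116): print(o) if 400<o[1][0][0]<720 and abs(o[1][0][1])<200 else 0
"
```

```text
t 2.28 chest mm [-147.2, 73.0, 58.0] phi -0.5 toolx [-0.009 -0.003 -1.   ] tooly [ 0.     1.    -0.003] Fchest [-3.01  0.79  1.07] w 0.0
([206, 196, 98, 78, 6416], ((667.9329223632812, 95.95054626464844), (200.34751892089844, 246.37759399414062), 12.95851993560791), array([0.6695, 0.1253, 0.1106]))
([302, 206, 5, 10, 32], ((576.7222290039062, 6.392770767211914), (7.931910514831543, 29.569072723388672), 15.501727104187012), array([0.5771, 0.0077, 0.1081]))
([287, 208, 14, 12, 108], ((596.0849609375, 27.553194046020508), (46.436798095703125, 27.412982940673828), 48.11617660522461), array([0.596 , 0.0285, 0.1108]))
([303, 217, 18, 55, 573], ((543.2421875, 106.70614624023438), (31.074825286865234, 164.33447265625), 14.003410339355469), array([0.5385, 0.136 , 0.1085]))
([198, 157, 123, 96, 8478], ((666.5609130859375, 98.27527618408203), (201.1124267578125, 240.7705841064453), 12.775864601135254), array([0.6768, 0.0918, 0.1087]))
([256, 238, 18, 18, 196], ((584.3392333984375, 79.69400024414062), (33.23060607910156, 33.78390884399414), 12.815722465515137), array([0.5863, 0.0808, 0.1088]))
([256, 247, 67, 23, 764], ((562.798583984375, 25.509483337402344), (28.082590103149414, 140.7874298095703), 12.877346992492676), array([0.5635, 0.017 , 0.1069]))
```

Call:
servo_tool:
  increments:
    - [[0.001, 0.0002, 0], [0, 0, 0]]
    - [[0.002, 0.0005, 0], [0, 0, 0]]

```text
time: 2.55
eef_pos: [0.5098, 0.1358, 0.058]
eef_rot: [-0.181, 1.57, 0.175]
wrist_force: [-1.1, -1.9, 1.4]
gripper_width: -0.0001
```

Call:
servo_tool:
  increments:
    - [[0.001, 0.0002, 0], [0, 0, 0]]
    - [[0.002, 0.0005, 0], [0, 0, 0]]

```text
time: 2.72
eef_pos: [0.511, 0.136, 0.0579]
eef_rot: [-0.181, 1.572, 0.175]
wrist_force: [-5.1, -1.6, 2.7]
gripper_width: 0.0003
```

Call:
servo_tool:
  increments:
    - [[0.001, 0.0002, 0], [0, 0, 0]]
    - [[0.0015, 0.0003, 0], [0, 0, 0]]

```text
time: 2.88
eef_pos: [0.5109, 0.136, 0.0577]
eef_rot: [-0.182, 1.576, 0.174]
wrist_force: [-6.9, -1.4, 3.3]
gripper_width: -0.0002
```

Call:
servo_tool:
  increments:
    - [[0.001, 0.0002, 0], [0, 0, 0]]
    - [[0.001, 0.0002, 0], [0, 0, 0]]

```text
time: 3.05
eef_pos: [0.5107, 0.1359, 0.0576]
eef_rot: [-0.182, 1.579, 0.174]
wrist_force: [-4.7, -0.4, 2.3]
gripper_width: 0.0001
```

Call:
servo_tool:
  increments:
    - [[-0.015, -0.0035, 0], [0, 0, 0]]
    - [[-0.03, -0.007, 0.01], [0, 0, 0]]
    - [[-0.04, -0.01, 0.05], [0, 0, 0]]
    - [[-0.04, -0.015, 0.09], [0, 0, 0]]
    - [[-0.04, -0.02, 0.13], [0, 0, 0]]
  grip: 0.5

```text
time: 3.47
eef_pos: [0.4708, 0.1158, 0.1891]
eef_rot: [-0.182, 1.577, 0.174]
wrist_force: [1.6, -0.5, -0.3]
gripper_width: 0.0426
```

```bash
python3 -c "
from h import *
st()
from rig import robot
f=[]
for n in ['side','top']:
  d=robot.snapshot(n);P=cloud(d); np.savez(f'pics/{n}1.npz',**d)
  for o in fitc(P,.1,.116): print(o) if 400<o[1][0][0]<720 and abs(o[1][0][1])<200 else 0
  plot(P,d['frame'],f'pics/{n}1xz.png',s=4,z0=110,z1=210); f.append(cv2.imread(f'pics/{n}1xz.png')[:,:400])
cv2.imwrite('pics/xz1.png',np.hstack(f))
d=robot.snapshot('wrist'); cv2.imwrite('pics/w2.png',d['frame'][:,:,::-1])
"
```

```text
t 3.47 chest mm [-186.6, 62.1, 189.1] phi -0.8 toolx [-0.014 -0.003 -1.   ] tooly [ 0.     1.    -0.003] Fchest [ 1.46 -0.8  -0.31] w 0.0426
([206, 196, 112, 78, 7106], ((654.44287109375, 92.12113952636719), (228.22384643554688, 246.41697692871094), 13.152234077453613), array([0.6595, 0.1249, 0.1105]))
([287, 206, 20, 14, 155], ((589.6099853515625, 21.691680908203125), (62.34548568725586, 29.20526123046875), 48.089115142822266), array([0.5909, 0.023 , 0.1101]))
([198, 157, 125, 112, 9914], ((652.9051513671875, 95.09412384033203), (229.07720947265625, 240.46153259277344), 12.878140449523926), array([0.6627, 0.0919, 0.1086]))
([256, 238, 18, 19, 203], ((583.4065551757812, 79.53974914550781), (35.021602630615234, 33.82566833496094), 12.633207321166992), array([0.5859, 0.0807, 0.109 ]))
```

View pics/xz1.png

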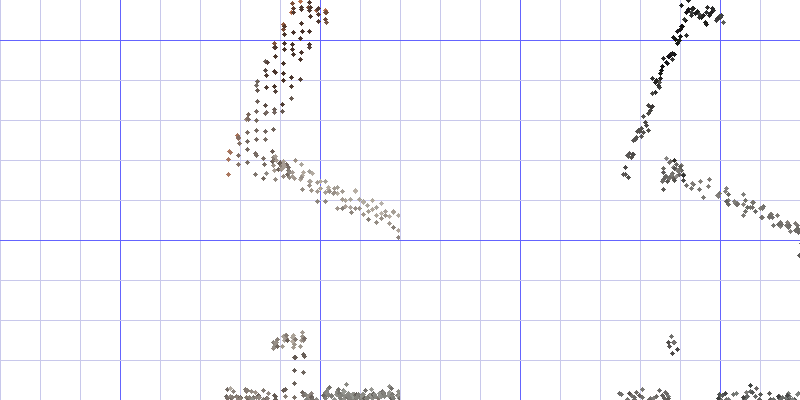

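View pics/w2.png

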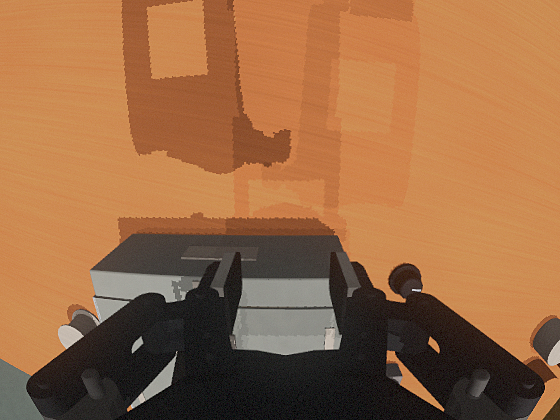

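```bash
python3 -c "
from h import *
for n in ['side','top']:
  d=np.load(f'pics/{n}1.npz');q=toC(cloud(d))*1000
  m=(abs(q[...,1])<25)&(q[...,0]>-125)&(q[...,0]<-90)&(q[...,2]>178)&(q[...,2]<215)
  y=q[m][:,1]; print(n,m.sum(),np.percentile(y,[2,10,50,90,98]).round(1))
  m=(abs(q[...,1])<30)&(q[...,0]>-116)&(q[...,0]<-108)&(q[...,2]>162)&(q[...,2]<174); print('bar',np.percentile(q[m],[2,50,98],axis=0).round(1).tolist())
st(); go(-89,0,240,-25)
"
```

```text
side 79 [-5.9 -2.5  3.6  6.2  7.3]
bar [[-114.9, -11.9, 165.2], [-110.7, 5.7, 168.8], [-108.2, 21.1, 171.5]]
top 74 [-4.9 -3.8  1.1  5.7  6.8]
bar [[-114.3, -19.5, 163.2], [-111.5, -9.4, 166.5], [-108.8, 14.8, 170.0]]
t 3.62 chest mm [-183.5, 61.9, 191.2] phi -0.3 toolx [-0.005 -0.003 -1.   ] tooly [ 0.001  1.    -0.003] Fchest [0.09 0.61 0.05] w 0.0432
shift [0.106, -0.039, 0.0488] turn [-0.094, 0.421, 0.0] deg 24.7
```

Call:
servo_tool:
  increments:
    - [[0.0, 0.0, 0.04], [-0.018, 0.08, 0]]
    - [[0.02, -0.01, 0.06], [-0.036, 0.16, 0]]
    - [[0.05, -0.02, 0.065], [-0.054, 0.24, 0]]
    - [[0.08, -0.03, 0.06], [-0.072, 0.32, 0]]
    - [[0.106, -0.038, 0.053], [-0.094, 0.42, 0]]
  grip: 0.5

```text
time: 4.03
eef_pos: [0.582, 0.0778, 0.2448]
eef_rot: [-0.228, 1.995, 0.144]
wrist_force: [0.5, 0.4, 0.6]
gripper_width: 0.0426
```

```bash
python3 -c "
from h import *
st();go(-102,1,209,-25);go(-114.5,1,182,-25)
from rig import robot
d=robot.snapshot('wrist'); cv2.imwrite('pics/w3.png',d['frame'][:,:,::-1])
"
```

```text
t 4.03 chest mm [-86.8, 0.0, 244.8] phi -24.9 toolx [-0.42  -0.001 -0.907] tooly [ 0.     1.    -0.001] Fchest [0.57 0.3  0.58] w 0.0426
shift [-0.015, -0.0024, -0.0358] turn [0.001, 0.003, 0.0] deg 0.2
shift [-0.0272, -0.0053, -0.0628] turn [0.001, 0.003, 0.0] deg 0.2
```

View pics/w3.png

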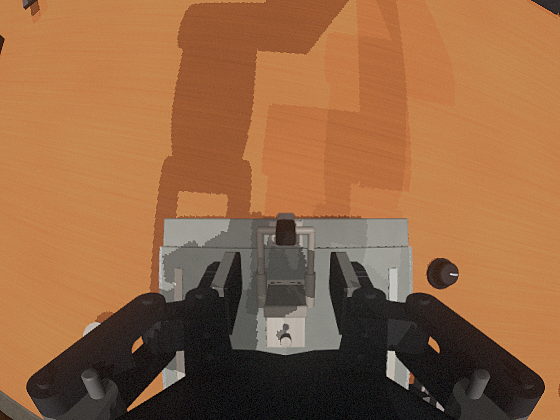

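Call:
servo_tool:
  increments:
    - [[-0.006, -0.0015, -0.015], [0, 0, 0]]
    - [[-0.012, -0.003, -0.03], [0, 0, 0]]
    - [[-0.019, -0.004, -0.045], [0, 0, 0]]
    - [[-0.027, -0.0055, -0.0625], [0, 0, 0]]
    - [[-0.027, -0.0055, -0.0625], [0, 0, 0]]

```text
time: 4.5
eef_pos: [0.5596, 0.0709, 0.1641]
eef_rot: [-0.229, 2.019, 0.141]
wrist_force: [-0.0, -0.6, 0.0]
gripper_width: 0.0427
```

```bash
python3 -c "
from h import *
st();go(-114.5,1,182,-25)
from rig import robot
f=[]
for n in ['side','top']:
  d=robot.snapshot(n); x0,y0=(240,160) if n=='side' else (220,200)
  f.append(cv2.resize(d['frame'][y0:y0+90,x0:x0+90,::-1],None,fx=4.4,fy=4.4,interpolation=cv2.INTER_CUBIC))
cv2.imwrite('pics/c4.png',np.hstack(f))
"
```

```text
t 4.5 chest mm [-110.2, -1.6, 164.1] phi -26.2 toolx [-0.442 -0.    -0.897] tooly [ 0.002  1.    -0.001] Fchest [-0.18 -0.58  0.01] w 0.0427
shift [-0.0048, 0.0016, 0.0179] turn [0.006, -0.021, 0.002] deg 1.3
```

View pics/c4.png

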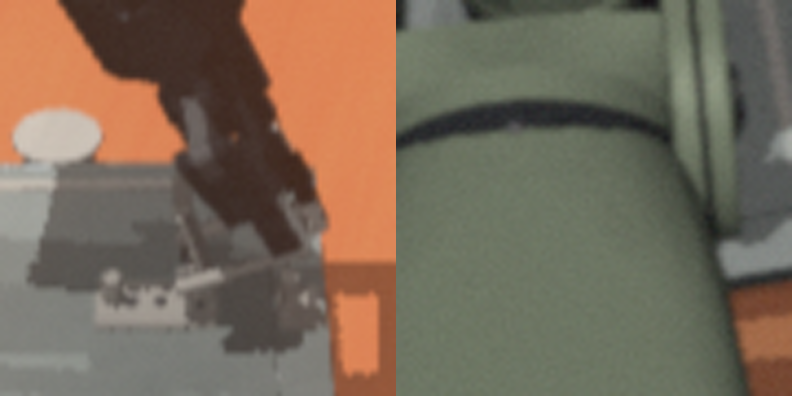

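```bash
python3 -c "
from h import *
st();go(-114.5,1,182,-25)
"
```

```text
t 4.6 chest mm [-107.6, -1.9, 167.7] phi -25.8 toolx [-0.436 -0.001 -0.9  ] tooly [ 0.001  1.    -0.002] Fchest [0.52 1.16 0.35] w 0.0432
shift [-0.0073, 0.0012, 0.0143] turn [0.005, -0.014, 0.001] deg 0.8
```

Call:
servo_tool:
  increments:
    - [[-0.004, 0.0015, 0.007], [0.002, -0.007, 0]]
    - [[-0.007, 0.0025, 0.014], [0.005, -0.014, 0]]
    - [[-0.007, 0.0025, 0.014], [0.005, -0.014, 0]]

```text
time: 4.85
eef_pos: [0.5558, 0.0742, 0.1847]
eef_rot: [-0.226, 1.992, 0.145]
wrist_force: [0.9, -0.4, -0.4]
gripper_width: 0.043
```

```bash
python3 -c "
from h import *
st();go(-114.5,1,182,-25)
"
```

```text
t 4.85 chest mm [-113.2, 2.5, 184.7] phi -24.7 toolx [-0.418  0.    -0.909] tooly [ 0.001  1.    -0.   ] Fchest [ 0.77 -0.56 -0.43] w 0.043
shift [-0.0009, -0.0017, -0.0027] turn [-0.001, 0.005, 0.001] deg 0.3
```

Call:
servo_tool:
  increments:
    - [[-0.001, -0.0015, -0.0025], [0, 0.004, 0]]
    - [[-0.001, -0.0015, -0.0025], [0, 0.004, 0]]

```text
time: 5.02
eef_pos: [0.555, 0.0727, 0.1832]
eef_rot: [-0.226, 1.994, 0.145]
wrist_force: [-0.2, -0.5, -0.6]
gripper_width: 0.0426
```

Call:
servo_tool:
  increments:
    - [[0, 0, 0], [0, 0, 0]]
    - [[0, 0, 0], [0, 0, 0]]
    - [[0, 0, 0], [0, 0, 0]]
  grip: 1

```text
time: 5.27
eef_pos: [0.5551, 0.0721, 0.1832]
eef_rot: [-0.227, 1.994, 0.144]
wrist_force: [0.7, -2.4, 1.5]
gripper_width: 0.0101
```

Call:
servo_tool:
  increments:
    - [[0, 0, 0], [0, 0, 0]]
    - [[0, 0, 0], [0, 0, 0]]
    - [[0, 0, 0], [0, 0, 0]]

```text
time: 5.52
eef_pos: [0.5551, 0.0719, 0.1832]
eef_rot: [-0.227, 1.994, 0.144]
wrist_force: [-0.1, 0.1, 1.2]
gripper_width: 0.0107
```

```bash
python3 -c "
from h import *
st()
from rig import robot
f=[]
for n in ['side','wrist']:
  d=robot.snapshot(n); x0,y0=(240,160) if n=='side' else (220,190)
  w=90 if n=='side' else 130
  f.append(cv2.resize(d['frame'][y0:y0+w,x0:x0+w,::-1],(396,396),interpolation=cv2.INTER_CUBIC))
cv2.imwrite('pics/c5.png',np.hstack(f))
"
```

```text
t 5.52 chest mm [-114.3, 0.4, 183.2] phi -24.8 toolx [-0.42  -0.001 -0.908] tooly [ 0.001  1.    -0.001] Fchest [-0.12  0.09  1.23] w 0.0107
```

View pics/c5.png

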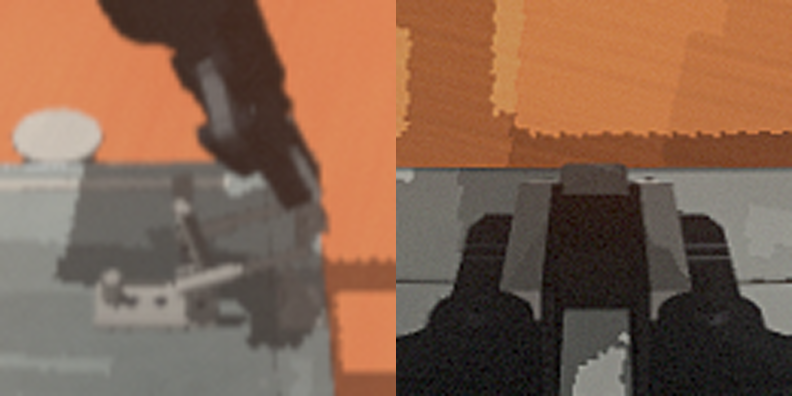

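```bash
python3 -c "
from h import *
from rig import robot
d=robot.snapshot('side');np.savez('pics/side2.npz',**d)
plot(cloud(d),d['frame'],'pics/s2xz.png',s=5,z0=105,z1=220,x0=-150,x1=-10,ylim=.028)
"
```

```text
(no output)
```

View pics/s2xz.png

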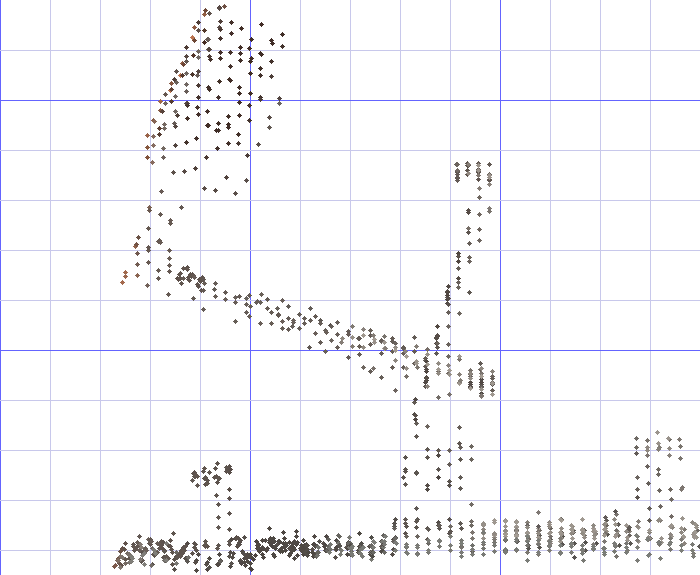

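```bash
cat >> h.py <<'E'
from scipy.optimize import fsolve
PV=np.array([-63.,124.])
def solve(bx,bz):
    b=np.array([bx,bz]); d=PV-b; D=np.hypot(*d)
    # hinge: distance 60.6 from bar, 18 from pivot, upper solution
    a=(60.6**2-18**2+D*D)/(2*D); h=np.sqrt(60.6**2-a*a); u=d/D; n=np.array([-u[1],u[0]])
    H=b+a*u+h*n
    th=np.arctan2(*(H-PV)[::-1])+np.arcsin(2/18)
    al=np.arctan2(b[1]-H[1],H[0]-b[0])
    return th,al
def grip_off(p,phi,bx,bz):
    th,al=solve(bx,bz); xh=np.array([np.cos(al),-np.sin(al)]); zh=np.array([np.sin(al),np.cos(al)])
    v=np.array(p)-[bx,bz]; return v@xh,v@zh,phi+np.degrees(al)   # tcp offset in loop frame, phi offset
def tcpfor(bx,bz,off):
    th,al=solve(bx,bz); xh=np.array([np.cos(al),-np.sin(al)]); zh=np.array([np.sin(al),np.cos(al)])
    p=np.array([bx,bz])+off[0]*xh+off[1]*zh
    return p,off[2]-np.degrees(al),th,np.degrees(al)
E
python3 - <<'E'
from h import *
off=grip_off((-114.3,183.2),-24.8,-113,164.5); print(off)
for b in [(-113,164.5),(-116,155),(-119,145),(-121,135),(-121,128),(-121,122),(-121,117),(-117,117),(-114,117),(-111.3,117)]:
    p,phi,th,al=tcpfor(*b,off); print(b,p.round(1),round(phi,1),"lever",round(th,2),"al",al.round(1))
E
```

```text
(np.float64(-8.444658300833247), np.float64(16.73522471262838), np.float64(-2.0010451222383985))
(-113, 164.5) [-114.3  183.2] -24.8 lever 1.35 al 22.8
(-116, 155) [-120.3  173.2] -15.4 lever 1.34 al 13.4
(-119, 145) [-126.4  162.2] -5.4 lever 1.43 al 3.4
(-121, 135) [-131.3  150.7] 4.5 lever 1.56 al -6.5
(-121, 128) [-133.1  142.3] 11.3 lever 1.63 al -13.3
(-121, 122) [-134.5  135. ] 17.3 lever 1.73 al -19.3
(-121, 117) [-135.6  128.8] 22.2 lever 1.83 al -24.2
(-117, 117) [-131.6  128.8] 22.3 lever 1.61 al -24.3
(-114, 117) [-128.5  128.9] 21.8 lever 1.43 al -23.8
(-111.3, 117) [-125.5  129.2] 20.6 lever 1.24 al -22.6
```

```bash
python3 -c "
from h import *
go(-120.3,0.4,173.2,-15.4);go(-126.4,0.4,162.2,-5.4)
"
```

```text
shift [-0.0058, -0.0014, -0.01] turn [0.038, -0.16, 0.001] deg 9.4
shift [-0.0117, -0.0027, -0.021] turn [0.077, -0.33, 0.001] deg 19.4
```

Call:
servo_tool:
  increments:
    - [[-0.003, -0.0007, -0.005], [0.019, -0.08, 0]]
    - [[-0.006, -0.0014, -0.01], [0.038, -0.16, 0]]
    - [[-0.009, -0.002, -0.0155], [0.057, -0.245, 0]]
    - [[-0.0117, -0.0027, -0.021], [0.077, -0.33, 0]]
    - [[-0.0117, -0.0027, -0.021], [0.077, -0.33, 0]]

```text
time: 6.08
eef_pos: [0.5411, 0.0687, 0.1621]
eef_rot: [-0.187, 1.655, 0.171]
wrist_force: [1.8, -1.0, 0.1]
gripper_width: 0.0102
```

```bash
python3 -c "
from h import *
st()
go(-131.3,0.4,150.7,4.5);go(-133.1,0.4,142.3,11.3)
"
```

```text
t 6.08 chest mm [-128.7, 0.4, 162.1] phi -5.3 toolx [-0.092  0.    -0.996] tooly [ 0.001  1.    -0.   ] Fchest [ 1.53 -1.42  0.14] w 0.0102
shift [-0.0025, -0.0006, -0.0114] turn [0.038, -0.166, 0.001] deg 9.8
shift [-0.0042, -0.001, -0.0198] turn [0.065, -0.282, 0.001] deg 16.6
```

Call:
servo_tool:
  increments:
    - [[-0.0012, -0.0003, -0.0055], [0.019, -0.083, 0]]
    - [[-0.0025, -0.0006, -0.0114], [0.038, -0.166, 0]]
    - [[-0.0035, -0.0008, -0.0155], [0.05, -0.224, 0]]
    - [[-0.0042, -0.001, -0.0198], [0.065, -0.282, 0]]
    - [[-0.0042, -0.001, -0.0198], [0.065, -0.282, 0]]

```text
time: 6.5
eef_pos: [0.536, 0.0676, 0.142]
eef_rot: [-0.154, 1.368, 0.189]
wrist_force: [0.6, -0.5, 1.1]
gripper_width: 0.0104
```

```bash
python3 -c "
from h import *
st()
from rig import robot
d=robot.snapshot('side');np.savez('pics/side3.npz',**d)
plot(cloud(d),d['frame'],'pics/s3xz.png',s=4,z0=105,z1=220,x0=-160,x1=-10,ylim=.028)
f=[cv2.resize(cv2.imread('pics/s3xz.png'),(500,384)),cv2.resize(d['frame'][180:260,255:345,::-1],(300,384),interpolation=cv2.INTER_CUBIC)]
cv2.imwrite('pics/c6.png',np.hstack(f))
"
```

```text
t 6.5 chest mm [-134.0, 0.4, 142.0] phi 11.3 toolx [ 0.195  0.    -0.981] tooly [0.002 1.    0.001] Fchest [ 0.45 -0.64  1.08] w 0.0104
```

View pics/c6.png

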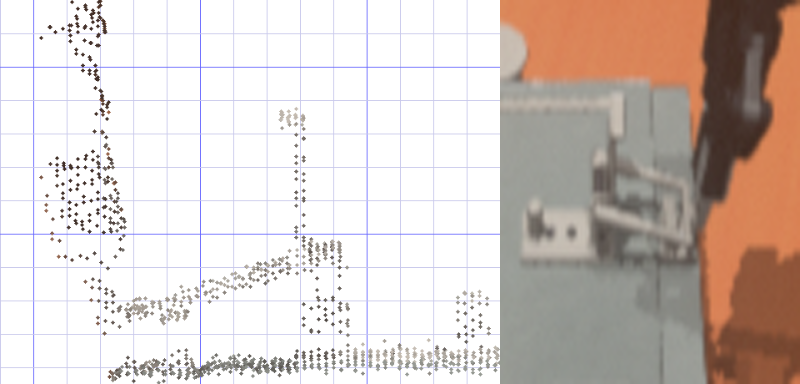

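```bash
python3 -c "
from h import *
st()
go(-135,0.4,135,17.3);go(-136,0.4,128.8,22.2)
"
```

```text
t 6.55 chest mm [-133.7, 0.4, 142.4] phi 11.1 toolx [ 0.193  0.    -0.981] tooly [0.002 1.    0.001] Fchest [-3.27 -0.9   1.99] w 0.0102
shift [-0.0013, -0.0003, -0.0074] turn [0.024, -0.105, 0.002] deg 6.2
shift [-0.0023, -0.0005, -0.0136] turn [0.043, -0.189, 0.001] deg 11.1
```

Call:
servo_tool:
  increments:
    - [[-0.0007, -0.0002, -0.0037], [0.012, -0.052, 0]]
    - [[-0.0013, -0.0003, -0.0074], [0.024, -0.105, 0]]
    - [[-0.0018, -0.0004, -0.0105], [0.033, -0.147, 0]]
    - [[-0.0023, -0.0005, -0.0136], [0.043, -0.189, 0]]
    - [[-0.0023, -0.0005, -0.0136], [0.043, -0.189, 0]]

```text
time: 6.97
eef_pos: [0.5347, 0.0673, 0.1287]
eef_rot: [-0.132, 1.178, 0.199]
wrist_force: [1.7, -0.9, 0.1]
gripper_width: 0.0104
```

```bash
python3 -c "
from h import *
st()
from rig import robot
d=robot.snapshot('side');np.savez('pics/side4.npz',**d)
plot(cloud(d),d['frame'],'pics/s3xz.png',s=4,z0=105,z1=220,x0=-160,x1=-10,ylim=.028)
f=[cv2.resize(cv2.imread('pics/s3xz.png'),(500,384)),cv2.resize(d['frame'][190:250,275:345,::-1],(300,384),interpolation=cv2.INTER_CUBIC)]
cv2.imwrite('pics/c7.png',np.hstack(f))
go(-131.6,0.4,128.8,22.2);go(-125.5,.4,129,21)
"
```

```text
t 6.97 chest mm [-135.3, 0.4, 128.7] phi 22.2 toolx [ 0.378  0.    -0.926] tooly [0.002 1.    0.001] Fchest [ 1.47 -1.22  0.14] w 0.0104
shift [0.0034, 0.0008, -0.0002] turn [-0.001, -0.002, 0.002] deg 0.1
shift [0.0094, 0.0021, 0.0] turn [-0.005, 0.019, 0.002] deg 1.1
```

View pics/c7.png

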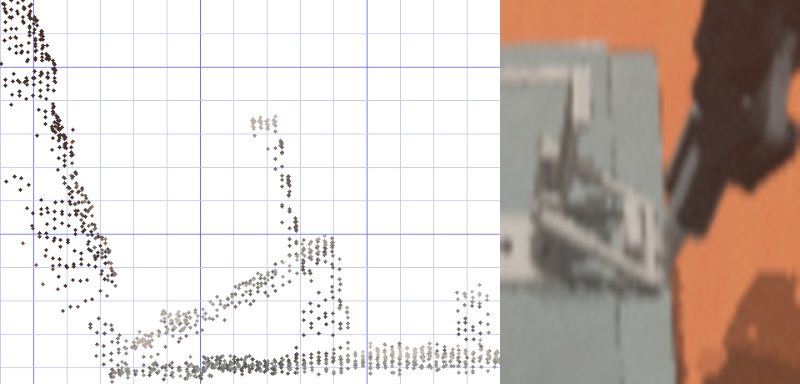

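Call:
servo_tool:
  increments:
    - [[0.0015, 0.0003, 0], [0, 0, 0]]
    - [[0.003, 0.0007, 0], [0, 0, 0]]
    - [[0.0045, 0.001, 0], [0, 0, 0]]
    - [[0.0045, 0.001, 0], [0, 0, 0]]

```text
time: 7.35
eef_pos: [0.539, 0.0684, 0.1287]
eef_rot: [-0.133, 1.184, 0.2]
wrist_force: [-3.9, -3.1, 1.5]
gripper_width: 0.0104
```

```bash
python3 -c "
from h import *
st()"
```

```text
t 7.35 chest mm [-130.8, 0.5, 128.7] phi 21.8 toolx [ 0.372  0.001 -0.928] tooly [0.001 1.    0.001] Fchest [-4.45 -2.11  1.49] w 0.0104
```

Call:
servo_tool:
  increments:
    - [[0.001, 0.0002, 0], [0, 0, 0]]
    - [[0.0018, 0.0004, 0], [0, 0, 0]]
    - [[0.0018, 0.0004, 0], [0, 0, 0]]

```text
time: 7.6
eef_pos: [0.5408, 0.0689, 0.1285]
eef_rot: [-0.133, 1.187, 0.2]
wrist_force: [-3.7, -2.7, 0.9]
gripper_width: 0.0102
```

```bash
python3 -c "
from h import *
st()"
```

```text
t 7.6 chest mm [-129.0, 0.6, 128.5] phi 21.7 toolx [ 0.369  0.002 -0.929] tooly [0.    1.    0.002] Fchest [-4.24 -1.77  0.89] w 0.0102
```

Call:
servo_tool:
  increments:
    - [[0.001, 0.0002, 0], [0, 0, 0]]
    - [[0.0018, 0.0004, 0], [0, 0, 0]]
    - [[0.0018, 0.0004, 0], [0, 0, 0]]

```text
time: 7.85
eef_pos: [0.5413, 0.069, 0.1283]
eef_rot: [-0.134, 1.192, 0.201]
wrist_force: [-7.8, -5.1, 7.2]
gripper_width: 0.0101
```

```bash
python3 -c "
from h import *
st()
from rig import robot
d=robot.snapshot('side')
plot(cloud(d),d['frame'],'pics/s3xz.png',s=4,z0=105,z1=220,x0=-160,x1=-10,ylim=.028)
f=[cv2.resize(cv2.imread('pics/s3xz.png'),(500,384)),cv2.resize(d['frame'][190:250,275:345,::-1],(300,384),interpolation=cv2.INTER_CUBIC)]
cv2.imwrite('pics/c8.png',np.hstack(f))"
```

```text
t 7.85 chest mm [-128.5, 0.6, 128.3] phi 21.4 toolx [ 0.365  0.002 -0.931] tooly [-0.     1.     0.002] Fchest [-8.75 -3.23  7.2 ] w 0.0101
```

View pics/c8.png

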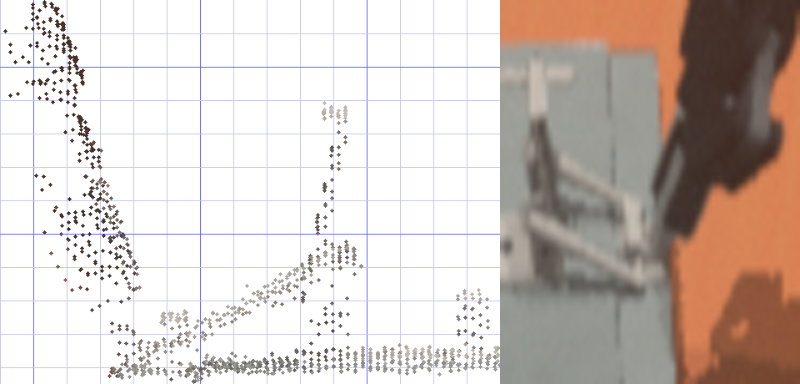

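Call:
servo_tool:
  increments:
    - [[-0.0005, -0.0001, 0.001], [0, 0, 0]]
    - [[-0.0005, -0.0001, 0.0015], [0, 0, 0]]
    - [[-0.0005, -0.0001, 0.0015], [0, 0, 0]]

```text
time: 8.15
eef_pos: [0.5412, 0.069, 0.1299]
eef_rot: [-0.134, 1.192, 0.201]
wrist_force: [0.3, -2.8, -0.9]
gripper_width: 0.0104
```

```bash
python3 -c "
from h import *
st()"
```

```text
t 8.15 chest mm [-128.5, 0.6, 129.9] phi 21.4 toolx [ 0.365  0.002 -0.931] tooly [-0.     1.     0.002] Fchest [-0.39 -2.8  -0.87] w 0.0104
```

Call:
servo_tool:
  increments:
    - [[0.001, 0.0002, 0], [0, 0, 0]]
    - [[0.0018, 0.0004, 0], [0, 0, 0]]
    - [[0.0018, 0.0004, 0], [0, 0, 0]]

```text
time: 8.4
eef_pos: [0.5415, 0.0691, 0.1292]
eef_rot: [-0.135, 1.196, 0.201]
wrist_force: [-5.9, -6.3, 4.2]
gripper_width: 0.0104
```

```bash
python3 -c "
from h import *
st()"
```

```text
t 8.4 chest mm [-128.3, 0.7, 129.2] phi 21.2 toolx [ 0.361  0.002 -0.932] tooly [-0.001  1.     0.002] Fchest [-7.19 -4.8   4.24] w 0.0104
```

Call:
servo_tool:
  increments:
    - [[-0.001, -0.0002, 0.0008], [0, 0, 0]]
    - [[-0.001, -0.0002, 0.0025], [0, 0, 0]]
    - [[-0.001, -0.0002, 0.0025], [0, 0, 0]]

```text
time: 8.65
eef_pos: [0.5411, 0.069, 0.1318]
eef_rot: [-0.135, 1.195, 0.201]
wrist_force: [4.0, -1.2, -4.7]
gripper_width: 0.0104
```

```bash
python3 -c "
from h import *
st()"
```

```text
t 8.65 chest mm [-128.7, 0.6, 131.8] phi 21.2 toolx [ 0.362  0.002 -0.932] tooly [-0.001  1.     0.002] Fchest [ 3.61 -2.11 -4.67] w 0.0104
```

Call:
servo_tool:
  increments:
    - [[0, 0, 0.001], [0, 0, 0]]
    - [[0, 0, 0.0015], [0, 0, 0]]
    - [[0, 0, 0.0015], [0, 0, 0]]

```text
time: 8.9
eef_pos: [0.5409, 0.0689, 0.1328]
eef_rot: [-0.135, 1.197, 0.201]
wrist_force: [3.2, -1.8, -5.0]
gripper_width: 0.01
```

```bash
python3 -c "
from h import *
st()"
```

```text
t 8.9 chest mm [-128.9, 0.6, 132.8] phi 21.1 toolx [ 0.361  0.002 -0.933] tooly [-0.001  1.     0.002] Fchest [ 2.74 -2.49 -5.01] w 0.01
```

```bash
python3 -c "
from h import *
from rig import robot
st()
d=robot.snapshot('side')
cv2.imwrite('pics/c9.png',cv2.resize(d['frame'][200:250,280:340,::-1],None,fx=12,fy=12,interpolation=cv2.INTER_CUBIC))
K=d['mtx'];M=R.from_rotvec(d['rotation']).as_matrix()
def pr(p):
  c=(toW(np.array(p)/1000)-d['origin'])@M; return ((K@(c/c[2]))[:2]-[280,200])*12
for n,p in dict(lipNearOut=(-112,12,124.5),lipFarOut=(-112,-12,124.5),lipIn=(-104,12,124.5),barnear=(-114,19,117),barfar=(-114,-19,117)).items(): print(n,pr(p).round())
"
```

```text
t 8.9 chest mm [-128.9, 0.6, 132.8] phi 21.1 toolx [ 0.361  0.002 -0.933] tooly [-0.001  1.     0.002] Fchest [ 2.74 -2.49 -5.01] w 0.01
lipNearOut [332. 335.]
lipFarOut [326. 248.]
lipIn [289. 335.]
barnear [344. 391.]
barfar [334. 254.]
```

View pics/c9.png

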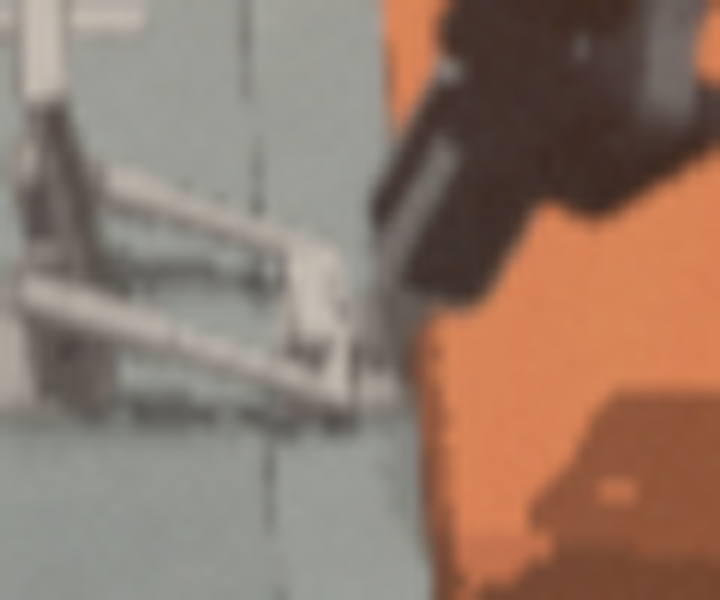

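Call:
servo_tool:
  increments:
    - [[0, 0, 0.001], [-0.003, 0.012, 0]]
    - [[0, 0, 0.002], [-0.006, 0.025, 0]]
    - [[0, 0, 0.002], [-0.006, 0.025, 0]]

```text
time: 9.2
eef_pos: [0.5403, 0.0689, 0.1344]
eef_rot: [-0.138, 1.225, 0.2]
wrist_force: [0.7, -3.9, -5.3]
gripper_width: 0.0103
```

```bash
python3 -c "
from h import *
st()"
```

```text
t 9.2 chest mm [-129.5, 0.7, 134.4] phi 19.5 toolx [ 0.334  0.002 -0.943] tooly [-0.001  1.     0.002] Fchest [-0.2  -3.97 -5.32] w 0.0103
```

```bash
python3 -c "
from h import *
from rig import robot
st()
d=robot.snapshot('side')
cv2.imwrite('pics/c10.png',cv2.resize(d['frame'][200:250,280:340,::-1],None,fx=12,fy=12,interpolation=cv2.INTER_CUBIC))
"
```

```text
t 9.2 chest mm [-129.5, 0.7, 134.4] phi 19.5 toolx [ 0.334  0.002 -0.943] tooly [-0.001  1.     0.002] Fchest [-0.2  -3.97 -5.32] w 0.0103
```

View pics/c10.png

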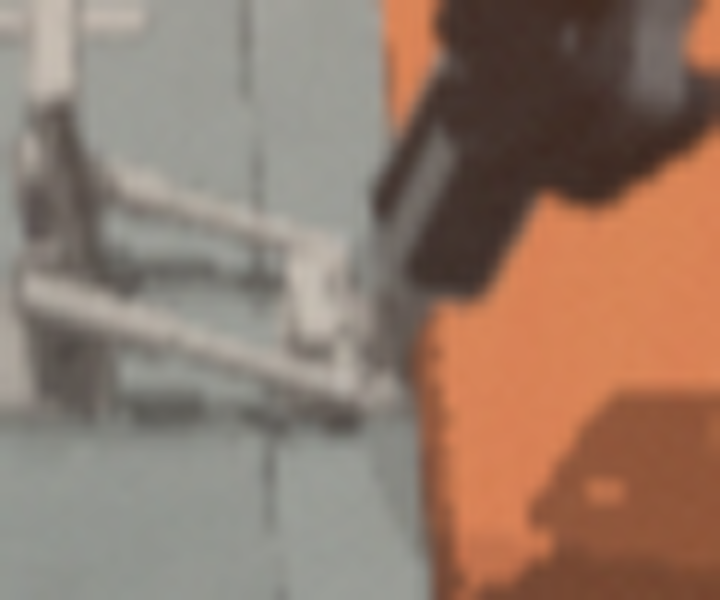

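```bash
python3 -c "
from h import *
from rig import robot
Q=[]
for i in range(2):
  d=robot.snapshot('side');Q.append(toC(cloud(d)).reshape(-1,3)*1000)
q=np.vstack(Q)
for lo,hi in [(13,24),(-11,10)]:
  m=(q[:,1]>lo)&(q[:,1]<hi)&(q[:,0]>-124)&(q[:,0]<-100)&(q[:,2]>113)&(q[:,2]<134)
  s=q[m]; s=s[np.argsort(s[:,0])]; print(lo); print(s.round(1).tolist())
"
```

```text
13
[[-114.7, 15.8, 121.7], [-114.7, 17.3, 120.0], [-114.7, 17.4, 120.1], [-114.7, 16.4, 122.2], [-114.5, 20.4, 119.9], [-114.5, 21.0, 120.5], [-112.7, 13.0, 119.2], [-112.6, 13.7, 122.7], [-112.6, 16.0, 118.9], [-112.5, 15.6, 121.5], [-112.5, 18.8, 118.5], [-112.3, 19.5, 122.1], [-112.2, 21.8, 121.3], [-110.4, 13.3, 122.4], [-110.4, 15.7, 121.6], [-110.3, 18.9, 118.7], [-110.2, 17.5, 123.3], [-110.2, 20.6, 120.2], [-110.1, 20.3, 122.9], [-110.1, 20.8, 123.3], [-108.2, 13.6, 125.7], [-108.2, 16.9, 119.8], [-108.1, 16.9, 122.8], [-108.0, 18.7, 124.4], [-107.9, 21.1, 120.7], [-107.9, 20.3, 122.9], [-107.9, 21.5, 121.0], [-105.8, 18.2, 124.0], [-105.8, 20.1, 122.7], [-105.7, 20.0, 125.6], [-105.7, 21.2, 123.7], [-103.8, 14.8, 123.8], [-103.7, 15.8, 124.7], [-103.6, 19.2, 124.9], [-103.6, 20.2, 122.9], [-103.5, 19.9, 125.5], [-103.5, 21.8, 124.3], [-101.5, 16.3, 125.2], [-101.4, 19.6, 122.3], [-101.3, 20.4, 126.0], [-101.3, 19.4, 128.1], [-101.3, 22.1, 124.6], [-101.2, 22.3, 127.7]]
-11
[[-124.0, 4.0, 125.7], [-123.9, 4.2, 128.8], [-123.8, 6.1, 127.5], [-122.1, 4.4, 114.2], [-122.1, 4.1, 
[... 1844 characters left out ...]
.0], [-108.5, 8.3, 123.8], [-108.4, 7.5, 126.1], [-108.4, 9.5, 125.0], [-107.0, -9.7, 125.7], [-107.0, -7.0, 122.2], [-106.8, -6.1, 125.9], [-106.8, -5.5, 126.4], [-106.7, -1.9, 123.7], [-106.6, -1.3, 127.1], [-106.5, 0.7, 125.9], [-106.5, 2.9, 125.0], [-106.3, 6.4, 125.1], [-106.3, 7.7, 123.4], [-106.3, 5.8, 127.5], [-106.2, 9.9, 122.4], [-106.2, 8.2, 126.7], [-104.8, -10.9, 124.6], [-104.7, -6.7, 125.4], [-104.6, -6.6, 125.5], [-104.5, -3.6, 125.2], [-104.5, -3.0, 125.7], [-104.4, -0.8, 124.7], [-104.4, -0.3, 125.2], [-104.3, 2.9, 125.0], [-104.2, 3.4, 125.4], [-104.1, 8.4, 121.1], [-104.1, 6.9, 125.6], [-104.1, 9.1, 121.7], [-104.1, 7.3, 126.0], [-104.0, 8.8, 124.3], [-104.0, 8.9, 124.4]]
```

```bash
python3 -c "
from h import *
st();go(-132,0.6,133,20.5);go(-132,0.6,129.3,22)"
```

```text
t 9.35 chest mm [-129.5, 0.7, 134.4] phi 19.6 toolx [ 0.335  0.002 -0.942] tooly [-0.001  1.     0.002] Fchest [-0.63 -3.66 -6.26] w 0.0102
shift [-0.0024, -0.0007, -0.0014] turn [0.001, -0.016, -0.001] deg 0.9
shift [-0.0024, -0.0007, -0.0051] turn [0.007, -0.042, -0.001] deg 2.4
```

Call:
servo_tool:
  increments:
    - [[-0.0024, -0.001, -0.001], [0.002, -0.016, 0]]
    - [[-0.0024, -0.001, -0.003], [0.004, -0.03, 0]]
    - [[-0.0024, -0.001, -0.005], [0.007, -0.042, 0]]
    - [[-0.0024, -0.001, -0.005], [0.007, -0.042, 0]]

```text
time: 9.68
eef_pos: [0.5383, 0.068, 0.1299]
eef_rot: [-0.135, 1.179, 0.2]
wrist_force: [2.1, -1.2, -1.3]
gripper_width: 0.01
```

```bash
cat >> h.py <<'E'
def bars(n=3):
    from rig import robot
    Q=[]; 
    for i in range(n):
        d=robot.snapshot('side');Q.append(toC(cloud(d)).reshape(-1,3)*1000)
    q=np.vstack(Q); np.save('pics/q.npy',q)
    for nm,lo,hi in [('mid+',6,11.5),('mid-',-11.5,-6),('end',13,18)]:
        m=(q[:,1]>lo)&(q[:,1]<hi)&(q[:,0]>-126)&(q[:,0]<-100)&(q[:,2]>109)&(q[:,2]<134); s=q[m]
        print(nm,[(int(x),len(a),round(float(np.median(a)),1)) for x in range(-126,-100,2) for a in [s[(s[:,0]>=x)&(s[:,0]<x+2)][:,2]] if len(a)])
E
python3 -c "
from h import *
st();bars()"
```

```text
t 9.68 chest mm [-131.6, 0.3, 129.9] phi 22.2 toolx [ 0.377 -0.    -0.926] tooly [-0.001  1.    -0.   ] Fchest [ 1.82 -1.62 -1.25] w 0.01
mid+ [(-126, 6, 112.3), (-124, 7, 111.5), (-122, 3, 112.4), (-120, 4, 111.0), (-118, 6, 112.2), (-116, 4, 118.8), (-114, 5, 119.2), (-112, 9, 123.4), (-110, 8, 125.3), (-108, 9, 122.7), (-106, 4, 120.2), (-104, 6, 124.1)]
mid- [(-124, 3, 119.8), (-120, 1, 113.8), (-118, 4, 117.5), (-116, 1, 120.5), (-114, 5, 117.1), (-112, 5, 125.2), (-110, 5, 124.5), (-108, 5, 125.2), (-106, 5, 125.3), (-104, 6, 110.4)]
end [(-124, 3, 109.2), (-122, 3, 110.0), (-120, 2, 110.0), (-118, 3, 111.0), (-116, 8, 118.7), (-114, 4, 119.2), (-112, 4, 120.1), (-110, 5, 114.3), (-108, 5, 111.3), (-106, 4, 115.7), (-104, 3, 123.2), (-102, 4, 112.7)]
```

Call:
servo_tool:
  increments:
    - [[0.001, 0.0002, -0.0005], [0, 0, 0]]
    - [[0.002, 0.0005, -0.0008], [0, 0, 0]]
    - [[0.003, 0.0007, -0.001], [0, 0, 0]]
    - [[0.003, 0.0007, -0.001], [0, 0, 0]]

```text
time: 10.17
eef_pos: [0.5405, 0.0686, 0.1287]
eef_rot: [-0.136, 1.182, 0.201]
wrist_force: [-3.7, -2.7, 1.5]
gripper_width: 0.0103
```

```bash
python3 -c "
from h import *
st()"
```

```text
t 10.17 chest mm [-129.4, 0.4, 128.7] phi 22.0 toolx [ 0.374  0.    -0.927] tooly [-0.001  1.    -0.   ] Fchest [-4.2  -1.75  1.48] w 0.0103
```

Call:
servo_tool:
  increments:
    - [[0.001, 0.0002, 0], [0, 0, 0]]
    - [[0.002, 0.0005, 0], [0, 0, 0]]
    - [[0.002, 0.0005, 0], [0, 0, 0]]

```text
time: 10.42
eef_pos: [0.5413, 0.0689, 0.1284]
eef_rot: [-0.136, 1.185, 0.201]
wrist_force: [-7.0, -3.8, 4.3]
gripper_width: 0.0102
```

```bash
python3 -c "
from h import *
st();bars();st()"
```

```text
t 10.42 chest mm [-128.5, 0.5, 128.4] phi 21.8 toolx [ 0.372  0.001 -0.928] tooly [-0.002  1.    -0.   ] Fchest [-7.71 -2.07  4.27] w 0.0102
mid+ [(-126, 4, 130.8), (-124, 6, 121.1), (-122, 5, 117.5), (-120, 9, 113.1), (-118, 4, 109.9), (-116, 4, 111.6), (-114, 7, 116.1), (-112, 15, 122.8), (-110, 12, 120.7), (-108, 12, 123.5), (-106, 9, 120.4), (-104, 2, 124.4)]
mid- [(-122, 1, 129.9), (-120, 1, 116.9), (-114, 2, 113.7), (-112, 4, 125.7), (-110, 3, 124.4), (-108, 5, 124.4), (-106, 6, 125.1), (-104, 4, 111.0), (-102, 1, 109.3)]
end [(-122, 4, 110.6), (-120, 4, 110.9), (-118, 4, 111.5), (-116, 4, 110.9), (-114, 4, 115.0), (-112, 3, 117.6), (-110, 5, 114.8), (-108, 6, 116.7), (-106, 2, 109.3), (-104, 2, 119.9), (-102, 3, 120.2)]
t 10.57 chest mm [-128.5, 0.5, 128.5] phi 21.8 toolx [ 0.372  0.001 -0.928] tooly [-0.002  1.    -0.   ] Fchest [-6.86 -3.1   3.35] w 0.0101
```

Call:
servo_tool:
  increments:
    - [[-0.0006, -0.0002, 0.0008], [0, 0, 0]]
    - [[-0.0006, -0.0002, 0.0008], [0, 0, 0]]

```text
time: 10.73
eef_pos: [0.5413, 0.0688, 0.1297]
eef_rot: [-0.136, 1.183, 0.201]
wrist_force: [0.0, -1.3, -1.8]
gripper_width: 0.0102
```

```bash
python3 -c "
from h import *
st()"
```

```text
t 10.73 chest mm [-128.5, 0.4, 129.7] phi 21.9 toolx [ 0.373  0.    -0.928] tooly [-0.001  1.    -0.   ] Fchest [-0.26 -1.24 -1.81] w 0.0102
```

Call:
servo_tool:
  increments:
    - [[0, 0, 0], [0, 0, 0]]
    - [[0, 0, 0], [0, 0, 0]]
    - [[0, 0, 0], [0, 0, 0]]
    - [[0, 0, 0], [0, 0, 0]]
  grip: 0.6

```text
time: 11.07
eef_pos: [0.5416, 0.0689, 0.1299]
eef_rot: [-0.136, 1.182, 0.201]
wrist_force: [-0.1, 1.4, -0.6]
gripper_width: 0.0338
```

```bash
python3 -c "
from h import *
st();bars(2)"
```

```text
t 11.07 chest mm [-128.2, 0.5, 129.9] phi 21.9 toolx [ 0.374  0.    -0.928] tooly [-0.001  1.    -0.   ] Fchest [ 0.23  1.38 -0.63] w 0.0338
mid+ [(-126, 2, 110.6), (-124, 2, 111.5), (-122, 3, 112.6), (-120, 3, 111.5), (-118, 4, 109.8), (-116, 5, 112.0), (-114, 5, 117.0), (-112, 7, 125.1), (-110, 7, 122.1), (-108, 8, 120.9), (-106, 5, 120.0), (-104, 2, 124.2)]
mid- [(-126, 1, 130.9), (-118, 1, 112.6), (-116, 2, 116.1), (-114, 1, 115.6), (-112, 3, 124.5), (-110, 1, 125.3), (-108, 3, 125.8), (-106, 3, 124.8), (-104, 3, 110.7), (-102, 1, 110.0)]
end [(-122, 2, 112.6), (-120, 1, 109.1), (-118, 2, 110.6), (-116, 2, 111.2), (-114, 4, 113.4), (-112, 3, 117.6), (-110, 2, 117.0), (-106, 4, 110.5), (-102, 4, 116.3)]
```

Call:
servo_tool:
  increments:
    - [[-0.0036, -0.0008, 0.0093], [0, 0, 0]]
    - [[-0.009, -0.002, 0.023], [0, 0, 0]]
    - [[-0.0145, -0.0033, 0.037], [0, 0, 0]]
    - [[-0.02, -0.0046, 0.051], [0, 0, 0]]
    - [[-0.0253, -0.0058, 0.065], [0, 0, 0]]

```text
time: 11.58
eef_pos: [0.5156, 0.063, 0.1961]
eef_rot: [-0.136, 1.182, 0.201]
wrist_force: [-0.3, -0.5, 0.2]
gripper_width: 0.0343
```

```bash
python3 -c "
from h import *
st();bars(1)
from rig import robot
d=robot.snapshot('side')
plot(cloud(d),d['frame'],'pics/s4xz.png',s=4,z0=105,z1=220,x0=-160,x1=-10,ylim=.028)
f=[cv2.resize(cv2.imread('pics/s4xz.png'),(500,384)),cv2.resize(d['frame'][190:250,275:345,::-1],(300,384),interpolation=cv2.INTER_CUBIC)]
cv2.imwrite('pics/c11.png',np.hstack(f))"
```

```text
t 11.58 chest mm [-154.8, 0.5, 196.1] phi 21.9 toolx [ 0.374  0.    -0.928] tooly [-0.001  1.    -0.   ] Fchest [-0.38 -0.42  0.17] w 0.0343
mid+ [(-124, 2, 117.1), (-120, 2, 109.7), (-118, 3, 110.3), (-116, 2, 110.9), (-114, 2, 117.0), (-112, 2, 123.5), (-110, 3, 122.8), (-108, 5, 121.9), (-106, 3, 120.2), (-104, 2, 124.4)]
mid- [(-124, 1, 124.7), (-116, 2, 115.9), (-112, 2, 125.1), (-110, 2, 124.4), (-108, 2, 124.6), (-106, 1, 125.6), (-104, 2, 110.0)]
end [(-126, 1, 110.4), (-124, 1, 111.2), (-122, 1, 112.9), (-120, 2, 111.7), (-116, 1, 110.4), (-114, 2, 117.9), (-112, 2, 117.3), (-110, 2, 123.7), (-108, 1, 111.6), (-106, 2, 110.2), (-102, 1, 122.7)]
```

View pics/c11.png

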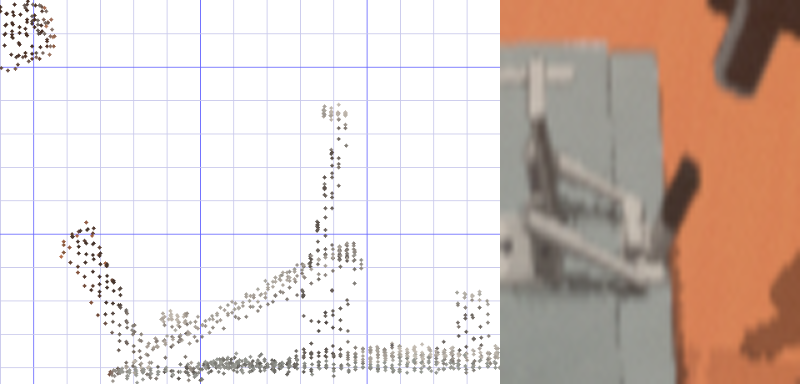

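```bash
cat >> h.py <<'E'
def lev(th,phi,r=53.,gap=0.):
    d=np.array([np.cos(th),np.sin(th)]); n=np.array([-np.sin(th),np.cos(th)])
    f=np.radians(phi); c=PV+r*d+(8+gap)*n
    return c-11*np.array([np.cos(f),np.sin(f)])
E
python3 -c "
from h import *
st()
go(-100,0.5,205,25);go(-84,0.5,174,25)
for th,phi in [(1.37,25),(1.2,25),(1.0,20),(.8,12),(.6,5),(.4,0),(.2,-3),(.1,-4),(0.05,-5),(0,-5)]: print(th,phi,lev(th,phi).round(1))"
```

```text
t 11.68 chest mm [-153.5, 0.3, 197.9] phi 22.2 toolx [ 0.379 -0.001 -0.926] tooly [-0.001  1.    -0.001] Fchest [ 0.76 -0.25  0.18] w 0.0339
shift [0.0521, 0.0122, 0.0071] turn [0.012, -0.047, -0.001] deg 2.8
shift [0.0677, 0.0158, -0.0239] turn [0.012, -0.047, -0.001] deg 2.8
1.37 25 [-70.2 172.9]
1.2 25 [-61.2 171.6]
1.0 20 [-51.4 169.2]
0.8 12 [-42.6 165.3]
0.6 5 [-34.7 159.6]
0.4 0 [-28.3 152. ]
0.2 -3 [-23.6 142.9]
0.1 -4 [-22. 138.]
0.05 -5 [-21.4 135.6]
0 -5 [-21. 133.]
```

Call:
servo_tool:
  increments:
    - [[0.015, 0.0035, 0.01], [0.003, -0.012, 0]]
    - [[0.032, 0.0075, 0.015], [0.006, -0.024, 0]]
    - [[0.045, 0.0105, 0.012], [0.009, -0.036, 0]]
    - [[0.052, 0.012, 0.007], [0.012, -0.047, 0]]
    - [[0.052, 0.012, 0.007], [0.012, -0.047, 0]]
  grip: 1

```text
time: 12.1
eef_pos: [0.569, 0.0752, 0.2026]
eef_rot: [-0.129, 1.132, 0.203]
wrist_force: [-0.1, -0.2, -0.1]
gripper_width: 0.0002
```

```bash
python3 -c "
from h import *
st()
go(-84,0.5,173,25)"
```

```text
t 12.1 chest mm [-100.1, 0.4, 202.6] phi 24.8 toolx [ 0.42   0.001 -0.907] tooly [-0.001  1.     0.001] Fchest [-0.18 -0.17 -0.14] w 0.0002
shift [0.0157, 0.0037, -0.0296] turn [0.0, -0.003, -0.001] deg 0.2
```

Call:
servo_tool:
  increments:
    - [[0.004, 0.001, -0.008], [0, 0, 0]]
    - [[0.008, 0.002, -0.016], [0, 0, 0]]
    - [[0.012, 0.003, -0.023], [0, 0, 0]]
    - [[0.0155, 0.0037, -0.0295], [0, 0, 0]]
    - [[0.0155, 0.0037, -0.0295], [0, 0, 0]]

```text
time: 12.52
eef_pos: [0.5841, 0.079, 0.1709]
eef_rot: [-0.129, 1.135, 0.204]
wrist_force: [-0.2, 0.7, -0.6]
gripper_width: 0.0001
```

```bash
python3 -c "
from h import *
st()
go(-70.2,0.5,172.9,25)
from rig import robot
d=robot.snapshot('side')
plot(cloud(d),d['frame'],'pics/s5xz.png',s=4,z0=105,z1=220,x0=-160,x1=-10,ylim=.028)
f=[cv2.resize(cv2.imread('pics/s5xz.png'),(500,384)),cv2.resize(d['frame'][180:250,265:345,::-1],(300,384),interpolation=cv2.INTER_CUBIC)]
cv2.imwrite('pics/c12.png',np.hstack(f))"
```

```text
t 12.52 chest mm [-84.5, 0.7, 170.9] phi 24.7 toolx [ 0.417  0.002 -0.909] tooly [-0.001  1.     0.001] Fchest [-0.03  0.68 -0.65] w 0.0001
shift [0.014, 0.003, 0.002] turn [0.0, -0.006, -0.001] deg 0.4
```

View pics/c12.png

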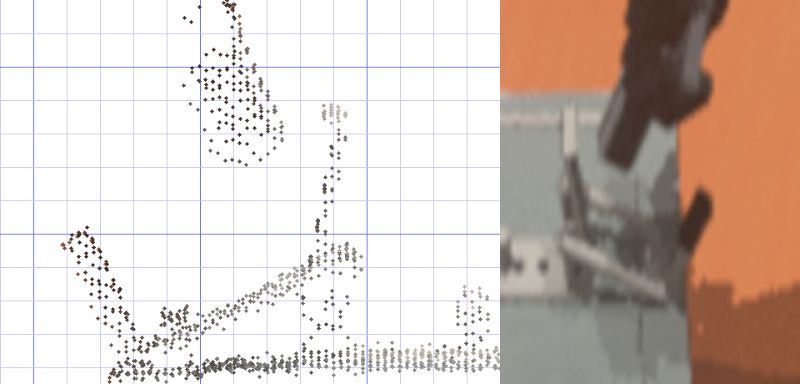

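Call:
servo_tool:
  increments:
    - [[0.006, 0.0014, 0.0005], [0, 0, 0]]
    - [[0.011, 0.0025, 0.001], [0, 0, 0]]
    - [[0.014, 0.0032, 0.001], [0, 0, 0]]
    - [[0.018, 0.0041, 0.001], [0, 0, 0]]
    - [[0.022, 0.005, 0.0005], [0, 0, 0]]

```text
time: 12.98
eef_pos: [0.6061, 0.0839, 0.1722]
eef_rot: [-0.129, 1.135, 0.204]
wrist_force: [-2.1, -0.6, 0.8]
gripper_width: -0.0003
```

```bash
python3 -c "
from h import *
st();bars(1)
go(-51.4,0.5,169.2,20)"
```

```text
t 12.98 chest mm [-61.9, 0.6, 172.2] phi 24.7 toolx [ 0.417  0.002 -0.909] tooly [-0.002  1.     0.001] Fchest [-2.23 -0.13  0.8 ] w -0.0003
mid+ [(-124, 1, 110.4), (-122, 1, 119.1), (-120, 1, 111.0), (-118, 2, 115.0), (-116, 2, 116.3), (-114, 1, 119.8), (-112, 2, 124.0), (-110, 4, 123.7), (-108, 3, 123.0), (-106, 2, 120.0), (-104, 2, 118.3)]
mid- [(-120, 1, 122.1), (-116, 1, 119.6), (-112, 1, 124.2), (-110, 2, 124.7), (-108, 1, 124.2), (-106, 2, 125.0), (-104, 2, 111.7), (-102, 1, 109.1)]
end [(-120, 2, 110.5), (-116, 1, 110.5), (-114, 2, 120.6), (-112, 3, 117.1), (-110, 1, 119.8), (-108, 1, 111.5), (-106, 1, 123.2), (-102, 3, 111.5)]
shift [0.0096, 0.0021, -0.0029] turn [-0.019, 0.08, -0.001] deg 4.7
```

Call:
servo_tool:
  increments:
    - [[0.0025, 0.0006, -0.0005], [-0.005, 0.02, 0]]
    - [[0.005, 0.0011, -0.001], [-0.01, 0.04, 0]]
    - [[0.0075, 0.0017, -0.002], [-0.014, 0.06, 0]]
    - [[0.0096, 0.0021, -0.003], [-0.019, 0.08, 0]]

```text
time: 13.37
eef_pos: [0.6159, 0.0862, 0.169]
eef_rot: [-0.139, 1.219, 0.2]
wrist_force: [-3.7, -0.5, 1.4]
gripper_width: -0.0
```

```bash
python3 -c "
from h import *
st();bars(2)
go(-42.6,0.5,165.3,12)"
```

```text
t 13.37 chest mm [-51.9, 0.6, 169.0] phi 19.9 toolx [ 0.34   0.001 -0.941] tooly [-0.002  1.     0.001] Fchest [-3.73  0.38  1.44] w -0.0
mid+ [(-126, 2, 110.0), (-124, 4, 113.6), (-122, 4, 116.4), (-120, 6, 110.7), (-118, 6, 117.4), (-116, 3, 110.4), (-114, 4, 119.5), (-112, 6, 125.5), (-110, 5, 123.9), (-108, 8, 123.5), (-106, 4, 121.9), (-104, 4, 123.1)]
mid- [(-122, 1, 130.1), (-116, 2, 118.7), (-114, 2, 119.3), (-112, 1, 126.3), (-110, 4, 125.2), (-108, 4, 124.3), (-106, 3, 124.8), (-104, 4, 110.5)]
end [(-124, 1, 109.8), (-122, 2, 110.7), (-120, 1, 111.9), (-118, 3, 111.3), (-116, 3, 109.8), (-114, 6, 118.0), (-112, 4, 123.0), (-110, 5, 111.5), (-106, 2, 111.8), (-104, 2, 120.8), (-102, 2, 109.4)]
shift [0.0085, 0.0019, -0.0035] turn [-0.032, 0.134, -0.002] deg 7.9
```

```bash
python3 -c "
from h import *
from rig import robot
d=robot.snapshot('side')
plot(cloud(d),d['frame'],'pics/s6xz.png',s=4,z0=105,z1=220,x0=-160,x1=-10,ylim=.028)
f=[cv2.resize(cv2.imread('pics/s6xz.png'),(450,384)),cv2.resize(d['frame'][200:250,290:340,::-1],(340,384),interpolation=cv2.INTER_CUBIC)]
cv2.imwrite('pics/c13.png',np.hstack(f))"
```

```text
(no output)
```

View pics/c13.png

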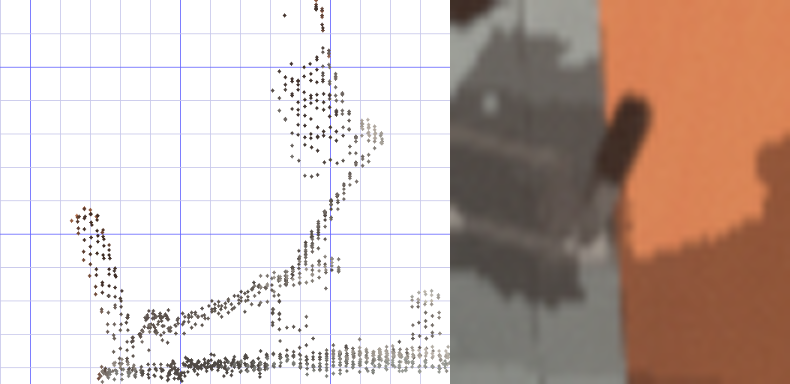

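Call:
servo_tool:
  increments:
    - [[0.0022, 0.0005, -0.0008], [-0.008, 0.033, 0]]
    - [[0.0045, 0.001, -0.0015], [-0.016, 0.067, 0]]
    - [[0.0065, 0.0015, -0.0025], [-0.024, 0.1, 0]]
    - [[0.0085, 0.002, -0.0037], [-0.032, 0.134, 0]]

```text
time: 13.85
eef_pos: [0.6233, 0.088, 0.1647]
eef_rot: [-0.156, 1.358, 0.192]
wrist_force: [-5.0, -0.6, 1.0]
gripper_width: 0.0001
```

```bash
python3 -c "
from h import *
st();bars(1)
go(-38.5,0.5,162.6,8)
go(-34.7,0.5,159.6,5)"
```

```text
t 13.85 chest mm [-44.2, 0.7, 164.7] phi 11.8 toolx [ 0.205  0.    -0.979] tooly [-0.002  1.     0.   ] Fchest [-5.02  0.57  1.  ] w 0.0001
mid+ [(-124, 1, 109.8), (-122, 2, 119.2), (-120, 2, 121.0), (-118, 3, 111.9), (-116, 1, 110.2), (-114, 3, 120.4), (-112, 4, 124.6), (-110, 4, 124.2), (-108, 3, 123.6), (-106, 3, 122.6), (-104, 1, 125.3)]
mid- [(-114, 1, 119.6), (-112, 1, 125.2), (-110, 2, 125.7), (-108, 2, 124.7), (-106, 2, 125.5), (-104, 1, 110.5)]
end [(-124, 1, 109.6), (-122, 2, 110.5), (-120, 1, 112.3), (-118, 1, 109.6), (-116, 1, 111.0), (-114, 3, 119.0), (-112, 1, 120.3), (-110, 1, 120.6), (-108, 2, 115.8), (-106, 1, 110.7)]
shift [0.0046, 0.0008, -0.0017] turn [-0.015, 0.064, -0.002] deg 3.8
shift [0.0083, 0.0017, -0.0047] turn [-0.027, 0.115, -0.002] deg 6.8
```

Call:
servo_tool:
  increments:
    - [[0.0025, 0.0005, -0.001], [-0.007, 0.03, 0]]
    - [[0.005, 0.001, -0.002], [-0.014, 0.06, 0]]
    - [[0.007, 0.0015, -0.0037], [-0.02, 0.09, 0]]
    - [[0.0088, 0.0017, -0.0053], [-0.027, 0.115, 0]]

```text
time: 14.23
eef_pos: [0.6317, 0.0898, 0.1587]
eef_rot: [-0.169, 1.48, 0.185]
wrist_force: [-6.0, 0.4, 2.3]
gripper_width: 0.0002
```

```bash
python3 -c "
from h import *
st();bars(1)
go(-31.3,0.5,156,2.5)
go(-28.3,0.5,152,0)"
```

```text
t 14.23 chest mm [-35.7, 0.6, 158.7] phi 4.8 toolx [ 0.084  0.001 -0.996] tooly [-0.002  1.     0.001] Fchest [-5.77  1.77  2.32] w 0.0002
mid+ [(-126, 1, 109.8), (-124, 2, 120.7), (-122, 3, 124.7), (-120, 2, 120.6), (-118, 4, 113.8), (-116, 2, 110.6), (-114, 3, 118.9), (-112, 3, 124.8), (-110, 4, 124.4), (-108, 4, 121.7), (-106, 1, 119.3), (-104, 1, 123.6)]
mid- [(-126, 1, 109.9), (-118, 1, 128.2), (-112, 1, 125.6), (-110, 2, 125.2), (-108, 2, 124.9), (-106, 2, 125.2), (-104, 2, 110.8), (-102, 1, 110.0)]
end [(-122, 1, 111.5), (-120, 1, 110.2), (-118, 1, 111.1), (-116, 1, 112.6), (-114, 2, 120.0), (-112, 3, 113.2), (-110, 1, 121.5), (-108, 2, 111.1), (-102, 3, 110.6)]
shift [0.0031, 0.0006, -0.0024] turn [-0.01, 0.039, -0.002] deg 2.3
shift [0.006, 0.0013, -0.0064] turn [-0.019, 0.082, -0.002] deg 4.8
```

```bash
python3 -c "
from h import *
from rig import robot
d=robot.snapshot('side')
plot(cloud(d),d['frame'],'pics/s7xz.png',s=4,z0=105,z1=220,x0=-150,x1=0,ylim=.028)
f=[cv2.resize(cv2.imread('pics/s7xz.png'),(450,384)),cv2.resize(d['frame'][195:245,255:315,::-1],(340,384),interpolation=cv2.INTER_CUBIC)]
cv2.imwrite('pics/c14.png',np.hstack(f))"
```

```text
(no output)
```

View pics/c14.png

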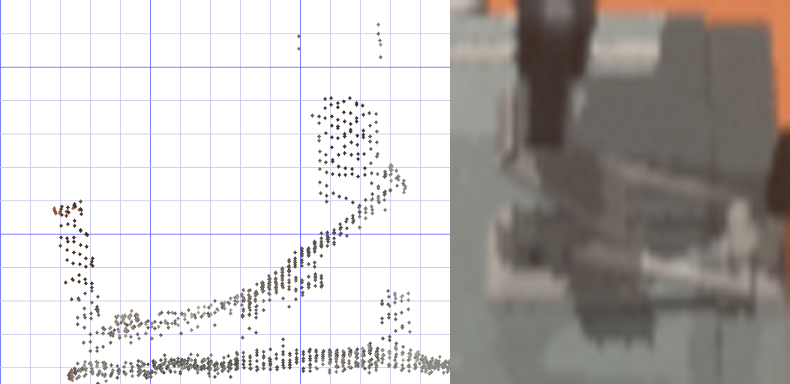

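Call:
servo_tool:
  increments:
    - [[0.0015, 0.0003, -0.0013], [-0.005, 0.02, 0]]
    - [[0.003, 0.0006, -0.0028], [-0.01, 0.04, 0]]
    - [[0.0045, 0.001, -0.0048], [-0.015, 0.06, 0]]
    - [[0.006, 0.0013, -0.0068], [-0.019, 0.082, 0]]

```text
time: 14.67
eef_pos: [0.6383, 0.0913, 0.1521]
eef_rot: [-0.179, 1.561, 0.18]
wrist_force: [-3.1, 0.2, 1.3]
gripper_width: -0.0001
```

```bash
python3 -c "
from h import *
st();bars(1)
go(-25.7,0.5,147.5,-1.5)
go(-23.6,0.5,142.9,-3)"
```

```text
t 14.67 chest mm [-28.9, 0.6, 152.1] phi 0.1 toolx [ 0.002  0.001 -1.   ] tooly [-0.002  1.     0.001] Fchest [-2.99  0.94  1.33] w -0.0001
mid+ [(-126, 1, 109.2), (-124, 2, 109.9), (-120, 1, 110.6), (-118, 3, 110.6), (-116, 2, 110.2), (-114, 1, 121.9), (-112, 4, 125.0), (-110, 4, 123.3), (-108, 5, 122.9), (-106, 3, 121.1), (-104, 1, 124.7)]
mid- [(-112, 2, 125.0), (-110, 2, 125.2), (-108, 2, 124.6), (-106, 2, 125.7), (-104, 1, 109.4)]
end [(-122, 1, 112.6), (-120, 2, 110.8), (-118, 1, 111.0), (-116, 2, 110.9), (-114, 3, 119.9), (-112, 2, 122.1), (-110, 2, 115.3), (-108, 1, 111.3), (-106, 1, 110.8), (-104, 1, 122.9), (-102, 3, 111.5)]
shift [0.0021, 0.0005, -0.004] turn [-0.007, 0.028, -0.002] deg 1.6
shift [0.0041, 0.001, -0.0086] turn [-0.013, 0.053, -0.002] deg 3.1
```

Call:
servo_tool:
  increments:
    - [[0.001, 0.0003, -0.002], [-0.003, 0.013, 0]]
    - [[0.002, 0.0005, -0.004], [-0.007, 0.027, 0]]
    - [[0.003, 0.0008, -0.0063], [-0.01, 0.04, 0]]
    - [[0.004, 0.001, -0.0086], [-0.013, 0.053, 0]]

```text
time: 15.05
eef_pos: [0.6438, 0.0925, 0.1429]
eef_rot: [-0.186, 1.615, 0.176]
wrist_force: [-2.1, -0.7, 0.2]
gripper_width: 0.0002
```

```bash
python3 -c "
from h import *
st()
from rig import robot
d=robot.snapshot('side')
plot(cloud(d),d['frame'],'pics/s8xz.png',s=4,z0=105,z1=220,x0=-150,x1=0,ylim=.028)
f=[cv2.resize(cv2.imread('pics/s8xz.png'),(450,384)),cv2.resize(d['frame'][195:245,255:315,::-1],(340,384),interpolation=cv2.INTER_CUBIC)]
cv2.imwrite('pics/c15.png',np.hstack(f))
go(-22,0.5,138,-4)"
```

```text
t 15.05 chest mm [-23.3, 0.5, 142.9] phi -3.0 toolx [-0.052 -0.    -0.999] tooly [-0.002  1.    -0.   ] Fchest [-2.22 -0.2   0.18] w 0.0002
shift [0.0008, 0.0002, -0.0041] turn [-0.004, 0.017, -0.002] deg 1.0
```

View pics/c15.png

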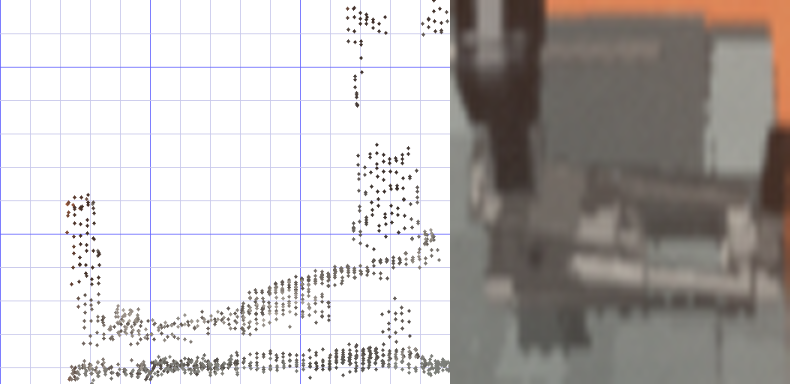

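Call:
servo_tool:
  increments:
    - [[0.0004, 0.0001, -0.0015], [-0.002, 0.008, 0]]
    - [[0.0006, 0.0001, -0.003], [-0.004, 0.015, 0]]
    - [[0.0006, 0.0001, -0.004], [-0.004, 0.015, 0]]

```text
time: 15.35
eef_pos: [0.6456, 0.0929, 0.1376]
eef_rot: [-0.188, 1.63, 0.175]
wrist_force: [-0.7, -0.6, 0.7]
gripper_width: -0.0003
```

```bash
python3 -c "
from h import *
st()"
```

```text
t 15.35 chest mm [-21.5, 0.5, 137.6] phi -3.8 toolx [-0.067 -0.001 -0.998] tooly [-0.002  1.    -0.001] Fchest [-0.79 -0.41  0.69] w -0.0003
```

Call:
servo_tool:
  increments:
    - [[-0.0005, -0.0001, -0.001], [0, 0, 0]]
    - [[-0.0005, -0.0001, -0.0015], [0, 0, 0]]
    - [[-0.0005, -0.0001, -0.0015], [0, 0, 0]]

```text
time: 15.6
eef_pos: [0.6452, 0.0929, 0.1362]
eef_rot: [-0.188, 1.63, 0.175]
wrist_force: [-1.4, 0.4, 0.7]
gripper_width: 0.0003
```

```bash
python3 -c "
from h import *
st()"
```

```text
t 15.6 chest mm [-21.8, 0.5, 136.2] phi -3.8 toolx [-0.067 -0.001 -0.998] tooly [-0.002  1.    -0.001] Fchest [-1.24  0.65  0.74] w 0.0003
```

Call:
servo_tool:
  increments:
    - [[0, 0, -0.001], [0, 0, 0]]
    - [[0, 0, -0.0012], [0, 0, 0]]

```text
time: 15.77
eef_pos: [0.6453, 0.0928, 0.1358]
eef_rot: [-0.188, 1.629, 0.175]
wrist_force: [-1.4, -0.3, 3.7]
gripper_width: -0.0
```

Call:
servo_tool:
  increments:
    - [[0, 0, -0.001], [0, 0, 0]]
    - [[0, 0, -0.0012], [0, 0, 0]]

```text
time: 15.93
eef_pos: [0.6453, 0.0928, 0.1357]
eef_rot: [-0.188, 1.628, 0.175]
wrist_force: [-1.3, 0.1, 6.5]
gripper_width: -0.0001
```

Call:
servo_tool:
  increments:
    - [[0, 0, -0.0015], [0, 0, 0]]
    - [[0, 0, -0.002], [0, 0, 0]]

```text
time: 16.1
eef_pos: [0.6453, 0.0929, 0.1355]
eef_rot: [-0.188, 1.627, 0.175]
wrist_force: [-3.3, -0.2, 10.4]
gripper_width: -0.0003
```

Call:
servo_tool:
  increments:
    - [[0, 0, -0.002], [0, 0, 0]]
    - [[0, 0, -0.0025], [0, 0, 0]]

```text
time: 16.27
eef_pos: [0.6454, 0.0929, 0.1354]
eef_rot: [-0.188, 1.625, 0.175]
wrist_force: [-4.0, -0.0, 13.6]
gripper_width: 0.0001
```

Call:
servo_tool:
  increments:
    - [[0, 0, -0.003], [0, 0, 0]]
    - [[0, 0, -0.003], [0, 0, 0]]
    - [[0, 0, -0.003], [0, 0, 0]]

```text
time: 16.52
eef_pos: [0.6454, 0.0928, 0.1354]
eef_rot: [-0.188, 1.623, 0.175]
wrist_force: [-4.0, -0.3, 13.3]
gripper_width: 0.0002
```

```bash
python3 -c "
from h import *
st()"
```

```text
t 16.52 chest mm [-21.7, 0.4, 135.4] phi -3.4 toolx [-0.06  -0.001 -0.998] tooly [-0.002  1.    -0.001] Fchest [-3.93  0.56 13.26] w 0.0002
```

Call:
servo_tool:
  increments:
    - [[0, 0, -0.0033], [0, 0, 0]]
    - [[0, 0, -0.0033], [0, 0, 0]]
    - [[0, 0, -0.0033], [0, 0, 0]]
    - [[0, 0, -0.0033], [0, 0, 0]]
    - [[0, 0, -0.0033], [0, 0, 0]]

```text
time: 16.93
eef_pos: [0.6453, 0.0929, 0.1353]
eef_rot: [-0.188, 1.621, 0.175]
wrist_force: [-4.8, -1.2, 14.5]
gripper_width: 0.0002
```

Call:
servo_tool:
  increments:
    - [[0, 0, -0.0033], [0, 0, 0]]
    - [[0, 0, -0.0033], [0, 0, 0]]
    - [[0, 0, -0.0033], [0, 0, 0]]
    - [[0, 0, -0.0033], [0, 0, 0]]
    - [[0, 0, -0.0033], [0, 0, 0]]

```text
time: 17.35
eef_pos: [0.6454, 0.0928, 0.1353]
eef_rot: [-0.188, 1.619, 0.175]
wrist_force: [-4.4, 0.2, 14.2]
gripper_width: -0.0002
```

Call:
servo_tool:
  increments:
    - [[0, 0, -0.0033], [0, 0, 0]]
    - [[0, 0, -0.0033], [0, 0, 0]]
    - [[0, 0, -0.0033], [0, 0, 0]]
    - [[0, 0, -0.0033], [0, 0, 0]]
    - [[0, 0, -0.0033], [0, 0, 0]]

```text
time: 17.77
eef_pos: [0.6454, 0.0928, 0.1352]
eef_rot: [-0.187, 1.617, 0.174]
wrist_force: [-4.5, -0.0, 14.8]
gripper_width: 0.0002
```

```bash
python3 -c "
from h import *
st();bars(1)
from rig import robot
d=robot.snapshot('side')
plot(cloud(d),d['frame'],'pics/s9xz.png',s=4,z0=105,z1=220,x0=-150,x1=0,ylim=.028)
f=[cv2.resize(cv2.imread('pics/s9xz.png'),(450,384)),cv2.resize(d['frame'][195:245,255:315,::-1],(340,384),interpolation=cv2.INTER_CUBIC)]
cv2.imwrite('pics/c16.png',np.hstack(f))"
```

```text
t 17.77 chest mm [-21.7, 0.4, 135.2] phi -3.1 toolx [-0.054 -0.002 -0.999] tooly [-0.002  1.    -0.002] Fchest [-4.35  0.98 14.84] w 0.0002
mid+ [(-124, 2, 112.1), (-122, 2, 120.8), (-120, 3, 113.4), (-118, 3, 110.0), (-116, 3, 111.7), (-112, 3, 124.4), (-110, 4, 123.4), (-108, 4, 120.7), (-106, 2, 120.5), (-104, 2, 123.0)]
mid- [(-126, 1, 110.8), (-116, 1, 125.3), (-112, 2, 125.8), (-110, 1, 124.4), (-108, 2, 125.2), (-106, 1, 125.5), (-104, 1, 112.4)]
end [(-120, 2, 110.6), (-118, 1, 112.0), (-114, 1, 119.7), (-112, 3, 120.5), (-110, 3, 119.4), (-108, 1, 111.9), (-106, 2, 109.9), (-104, 1, 117.8), (-102, 2, 116.1)]
```

View pics/c16.png

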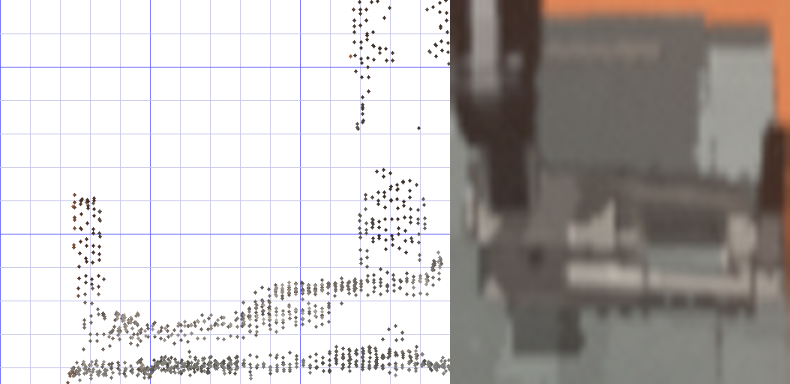

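Call:
servo_tool:
  increments:
    - [[-0.0005, -0.0001, 0.001], [0, 0, 0]]
    - [[-0.001, -0.0002, 0.003], [0, 0, 0]]
    - [[-0.002, -0.0005, 0.012], [0, 0, 0]]
    - [[-0.003, -0.0007, 0.035], [0, 0, 0]]
    - [[-0.004, -0.001, 0.06], [0, 0, 0]]

```text
time: 18.28
eef_pos: [0.6403, 0.0917, 0.1943]
eef_rot: [-0.188, 1.621, 0.175]
wrist_force: [0.9, -0.1, 0.2]
gripper_width: 0.0002
```

Call:
servo_tool:
  increments:
    - [[0, 0, 0.03], [0, 0, 0]]
    - [[0, 0, 0.06], [0, 0, 0]]
    - [[-0.03, 0.0, 0.08], [0, 0, 0]]
    - [[-0.06, 0.0, 0.1], [0, 0, 0]]
    - [[-0.09, 0.0, 0.1], [0, 0, 0]]

```text
time: 18.7
eef_pos: [0.5511, 0.0919, 0.2983]
eef_rot: [-0.187, 1.614, 0.174]
wrist_force: [-0.0, 0.8, 1.4]
gripper_width: -0.0001
```

```bash
python3 -c "
from h import *
st()
from rig import robot
d=robot.snapshot('side');P=cloud(d)
for o in fitc(P,.1,.116): print(o) if 400<o[1][0][0]<720 and abs(o[1][0][1])<200 else 0
plot(P,d['frame'],'pics/s10xz.png',s=4,z0=105,z1=220,x0=-150,x1=0,ylim=.028)
f=[cv2.resize(cv2.imread('pics/s10xz.png'),(450,384)),cv2.resize(d['frame'][195:255,255:335,::-1],(340,384),interpolation=cv2.INTER_CUBIC)]
cv2.imwrite('pics/c17.png',np.hstack(f)); bars(2)"
```

```text
t 18.7 chest mm [-113.8, 20.7, 298.3] phi -2.9 toolx [-0.051 -0.002 -0.999] tooly [-0.002  1.    -0.002] Fchest [0.14 0.76 1.38] w -0.0001
([206, 196, 112, 78, 7018], ((653.9956665039062, 93.28457641601562), (228.37197875976562, 245.2189483642578), 12.981645584106445), array([0.6592, 0.1255, 0.1105]))
([289, 221, 15, 10, 132], ((584.5380859375, 65.9291763305664), (31.887922286987305, 32.38965606689453), 10.606557846069336), array([0.5845, 0.0656, 0.1108]))
mid+ [(-126, 2, 109.7), (-124, 3, 109.8), (-122, 1, 114.0), (-120, 6, 111.3), (-118, 5, 110.4), (-116, 7, 112.8), (-114, 2, 118.0), (-112, 5, 123.1), (-110, 5, 124.9), (-108, 8, 122.6), (-106, 2, 118.2), (-104, 4, 124.2)]
mid- [(-126, 1, 109.6), (-112, 4, 125.7), (-110, 3, 126.1), (-108, 4, 125.5), (-106, 4, 125.3), (-104, 3, 109.7), (-102, 1, 110.0)]
end [(-124, 1, 110.6), (-122, 3, 109.2), (-120, 1, 110.7), (-118, 3, 110.6), (-116, 3, 110.4), (-114, 5, 119.0), (-112, 4, 119.8), (-110, 6, 120.7), (-108, 2, 110.7), (-106, 2, 110.6), (-102, 3, 111.8)]
```

View pics/c17.png

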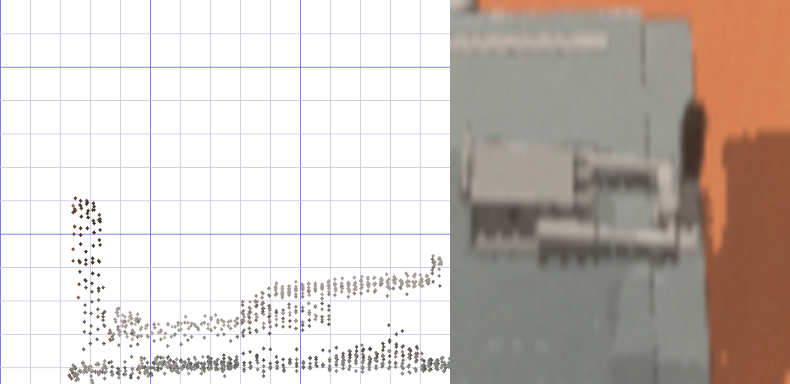

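Call:
servo_tool:
  increments:
    - [[0, 0, 0], [0, 0, 0]]
    - [[0, 0, 0], [0, 0, 0]]
    - [[0, 0, 0], [0, 0, 0]]

```text
time: 19.1
eef_pos: [0.5496, 0.0917, 0.2947]
eef_rot: [-0.188, 1.62, 0.175]
wrist_force: [-0.3, 1.0, 0.6]
gripper_width: 0.0
```

```bash
python3 -c "
from h import *
from rig import robot
d=robot.snapshot('side');P=cloud(d);q=toC(P).reshape(-1,3)*1000
m=(abs(q[:,1])<13)&(q[:,0]>-57)&(q[:,0]<-10)&(q[:,2]>128)&(q[:,2]<141)
print('lever slope',np.polyfit(q[m][:,0],q[m][:,2],1))
for o in fitc(P,.02,.065): print(o[1][0]) if o[1][0][0]>500 and abs(o[1][0][1])<350 else 0
st(); robot.job_done(); st()"
```

```text
lever slope [8.38494484e-02 1.37208507e+02]
(743.4317016601562, -123.3470687866211)
(627.2034301757812, 209.6012420654297)
(713.9551391601562, 305.32684326171875)
(556.1035766601562, 283.41522216796875)
t 19.15 chest mm [-115.3, 20.9, 294.6] phi -3.3 toolx [-0.058 -0.002 -0.998] tooly [-0.002  1.    -0.002] Fchest [ 0.52 -0.05  0.02] w 0.0003
the job is handed in; nothing more can be done
the job is handed in; nothing more can be done
```

The fuse chest is shut and the job was handed in at about 19 s; no verdict is reported, so what follows is from my own readings.

- **Drawer:** I pushed it home until it stopped, with the wrist reading at most about 7 N. The side camera then measured 228 mm front to back, which is the closed length.
- **Loop:** I pinched the tab, took the crossbar down outside the lip and drew it under against the upright. The highest draw force was about 9 N along x and 7 N along z.
- **One slip on the way:** When I lifted it to test the hook, the crossbar came out from under the lip. I lowered it, drew it in again and confirmed it in the depth images before letting go.
- **Lever:** I pushed it over centre with about 6 N at most. That is less than the 14 N the task mentioned. I then bedded it on the rest at 13–15 N for about 1.5 s.

After backing off, the final checks showed:
- The lever stays down by itself, at about 0.06–0.08 rad by camera; the finger position gives about 0.05 rad. Both are under the 0.13 limit.
- The crossbar is still under the lip.
- The knob, flyback and spool are where they were, within the 1–2 mm camera noise.
- The arm is clear, with the wrist force near zero.

The crossbar position relative to the keeper mark is only known to about 2 mm, because the two cameras disagree by that much.

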